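Roll a round bar into the vee jig and clamp it

TASK

Swing the jig's hinged clamp open until it rests back on its stop. Then take the bar that stands on end, lay it down on the jig's flat deck alongside the vee without letting it topple, let go, and take it anew to roll it off the deck into the vee (do not lower it in from above); it should lie about centred along the vee and settle there untouched with the clamp still open. Last, swing the clamp down until its pad bears firmly on the seated bar and let go; leave the jar, tin and screwdriver where they are.

Things in the scene. Friction and masses are not known exactly. Their poses are not given: they have to be found in the camera images.
- bar_mid (a point): The centre of the loose plain aluminium round bar: 36 mm diameter, 150 mm long, about 0.4 kg; its z axis runs along the bar. It starts standing on end on the bench (centre 75 mm up), left or right of the jig.
- vee_seat (a point): Fixed on the wooden jig: centre of a bar seated in the vee and centred along it, 50.5 mm above the bench. Axes: x level across the vee, away from the robot; y along the vee; z up. 90 degree vee, 130 mm long, open ends, bottom edge 25.5 mm below this point. Near flank rises to the deck's edge at x -20 mm; far flank higher, to x 35 mm, 9.5 mm above this point, so a bar hardly overshoots.
- deck_mid (a point): Fixed on the jig: a point on top of the flat level deck, at x -65, y 0 from vee_seat, 45 mm above the bench, same axes; a good place to lay the bar. The deck spans x -20 to -150 mm from vee_seat and 130 mm along y, with a 6 mm high lip at its end nearest the robot. A bar lying on it has its centre 18 mm above the deck and rolls easily.
- clamp_hinge (a point): Fixed on the jig: middle of the clamp's hinge line, which runs along the jig's y; 50 mm beyond vee_seat in x, 85 mm above the bench, same axes. Two steel posts carry it, within 11 mm of it in x and 29 mm in y, 15 mm above it.
- clamp_handle (a point): Middle of the clamp's T-handle: a steel rod 12 mm thick, 110 mm long along the jig's y, 100 mm from the hinge. The arm, a flat strap 26 mm wide and 8 mm thick, joins its middle, so pinch the rod from above 30 to 45 mm to either side. A rubber pad 40 mm wide hangs under the strap, 50 mm from the hinge.
- clamp (a joint): Clamp angle: 0 shut on an empty vee (arm dips 0.10 rad below level towards the robot, handle 30 mm above the deck); 0.10 arm level, where the pad meets the top of a seated bar; grows as the handle lifts up and away from the robot to the stop at 1.85 (leaning back past upright). The stiff hinge stays where left; 2 to 4 N at the handle moves it.
- jar: Bystander: closed glass screw jar, 68 mm diameter, 99 mm high, origin under its centre; stands on the other side of the jig from the bar.
- tin: Bystander: open steel tin, 84 mm diameter, 100 mm high, origin under its centre; stands beyond the jig on the left.
- driver: Bystander: screwdriver with a black handle lying on the bench beyond the jig, origin under its middle.

How it is judged:
On the way, in this order (a step that is already met when the one before it is completed fails the run):
1. the clamp is open, back on its stop (angle over 1.75 of 1.85) (value of joint clamp above 1.75 rad), for 0.2 s.
2. the bar lies on the deck along the vee (within 0.25 rad), let go and still, the clamp still open (x of bar_mid in the frame of vee_seat between -0.15 and -0.02 m and z of bar_mid in the frame of vee_seat between 0.0085 and 0.0165 m and angle between the z axis of bar_mid and the y axis of vee_seat, either way round below 0.25 rad and contact force between the fingers and bar below 0.2 N and linear speed of bar below 0.03 m/s and value of joint clamp above 1.3 rad), for 0.2 s.
3. the bar has settled in the vee by itself, untouched, the clamp still open (x of bar_mid in the frame of vee_seat between -0.004 and 0.004 m and z of bar_mid in the frame of vee_seat between -0.004 and 0.004 m and angle between the z axis of bar_mid and the y axis of vee_seat, either way round below 0.06 rad and contact force between the fingers and bar below 0.2 N and linear speed of bar below 0.03 m/s and value of joint clamp above 1.3 rad), for 0.2 s.
At the end, for the whole second after the job is handed in: the bar lies still in the vee, within 4 mm of its seat across and in height, within 25 mm of centred along the vee and 0.06 rad of its direction; the clamp is down (angle under 0.15) with its pad pressing on the bar (over 0.5 N); nothing is held (x of bar_mid in the frame of vee_seat between -0.004 and 0.004 m and z of bar_mid in the frame of vee_seat between -0.004 and 0.004 m and y of bar_mid in the frame of vee_seat between -0.025 and 0.025 m and angle between the z axis of bar_mid and the y axis of vee_seat, either way round below 0.06 rad and linear speed of bar below 0.02 m/s and value of joint clamp below 0.15 rad and contact force between clamp and bar above 0.5 N); the robot touches nothing.
It fails at once if the bar was let topple: at a slant, falling, in nobody's grip (angle between bar_mid's own z axis and vertical between 0.5 and 1.2 rad and angular speed of bar above 2.5 rad/s and contact force between the fingers and bar below 0.2 N).
It fails at once if the bar was held low over the vee to be lowered in from above (x of bar_mid in the frame of vee_seat between -0.012 and 0.012 m and y of bar_mid in the frame of vee_seat between -0.06 and 0.06 m and z of bar_mid in the frame of vee_seat between 0.022 and 0.07 m and angle between the z axis of bar_mid and the y axis of vee_seat, either way round below 0.4 rad).
It fails at once if the jar was moved (distance of jar from where it was at the start of the episode above 0.03 m).
It fails at once if the tin was moved (distance of tin from where it was at the start of the episode above 0.03 m).
It fails at once if the screwdriver was moved (distance of driver from where it was at the start of the episode above 0.03 m).
It also fails if it takes over 70 s, if anything falls off the work surface, if the arm or the gripper's body presses on something with over 40 N, if the wrist force passes 120 N, or if a joint passes its speed limit or range.

ROBOT

A 6-joint arm with a two-finger parallel gripper is mounted at the origin on the work surface. World frame = base frame: x ahead of the robot, y to its left, z up, the work surface at z = 0. Lengths are in m, angles in rad, forces in N, time in s.
With the tool pointing down it reaches from about 0.325 to 0.75 m from the base axis. Payload 7.6 kg.
Tool frame: the origin (TCP) lies midway between the tips of the shut fingers; the grasp point (between the pads) lies 19 mm behind it; x points along the fingers, z is the direction in which the jaws open and shut, and the axes are right-handed (so a half turn about x gives the same grasp; the last joint's range is limited). The gripper opens to 85 mm and grips with 20 to 120 N. Pads are 22 mm wide; open, the fingers measure 114 mm over their backs; the gripper's body (76 mm by 85 mm) begins 54 mm behind the grasp point. The pads swing forward as they close: fully open they stand 13 mm farther back than shut.
Start: joints at [1.195, 0.052, 1.401, -0, 1.689, -0.07], TCP at [0.158, 0.501, 0.231] pointing down, gripper open.
Joint ranges: [-2.9, 2.9], [-0.91, 2.17], [0.12, 2.37], [-1.06, 4.2], [0.26, 2.73], [-2.93, 2.93]. Speed limits (rad/s): [2.57, 2.57, 3.01, 3.14, 3.14, 3.14].

INTERFACE

Orientations are given as a rotation vector (axis times angle).
In Python, from plant import bot gives the robot as it stands. The module is installed in compiled form; this text tells all that it offers.
- The arm moves only by the shell command python3 -m crank 'ROWS' [OPENING] [FORCE]. ROWS is text: rows parted by semicolons, each of 6 numbers parted by spaces: the shift along the tool's x, y, z in mm, then the turn, a rotation vector about the tool's x, y, z in degrees. In form: x y z ax ay az; .... A call has 1 to 8 rows; each row shifts and turns the commanded pose from where the row before left it, along the tool's axes as they then stand; what a row does not reach is not made up. A row lasts 1/10 s, in which the tool goes at most 50 mm and 8.59 degrees, less where a joint would pass 70% of its speed; a pose out of reach is approached as far as the arm can. A call is refused whole if a number of a shift passes 50 or a number of a turn 8.59, either way. A call with a gripper value outside its range is refused whole. OPENING is the closure, from 0 (fully open) to 1 (shut), set as the call begins (- or left out, the last holds). The fingers move at their own pace and stop on an object; FORCE is the grip in N (left out, the last holds). Time passes only in rows, so rows that do not move let the fingers close. It gives the time, the measured TCP pose, the force and the opening at its end, in the units of the state.
- bot.state(): the state, without advancing time (a new reading comes with each control period).
- bot.capture(name): name is "side" or "top"; returns a dict with "img" (480x640x3 uint8, red, green, blue), "K" (3x3 intrinsics, pixels), "k1" (the pictures are not rectified: a ray, as slopes to the right and down, at radius r is drawn at 1 + k1 r^2 times it, then the intrinsics apply), "camera_from_world" (4x4, takes a point from world to camera coordinates). Camera axes: x right, y down, z forward; pixel columns grow to the right and rows downward; lengths in m; the calibration is good to about 2 mm. A picture is of the moment at which its call begins. There is no depth.
- bot.finish_job(): hands the job in, once; it reports no verdict.
The state is a dict: "t": time; "q": joint angles; "qd": joint speeds; "joint_torque": joint torques, N m; "position": TCP position; "tcp_rot": TCP orientation; "force": force on the tool from outside, world axes, zero at the start; "torque": the same for the moment, N m; "width": finger opening in m.
Only numpy, scipy, OpenCV 4.12 (cv2) and the standard library are available. Lean on these libraries where they do the work, as an engineer would, in place of code of your own. Each camera call takes 0.05 s, during which the arm holds its last target.

## Working session

There is one attempt and no reset: what is moved stays moved. The work goes in short steps, Python scripts to look and compute and a shell command to move; the robot and the scene stay as the last step left them, time stands still between calls to the robot, and variables do not carry over. Pictures are saved under pics/ and viewed, and the job is handed in when it is done.

```bash
ls; mkdir -p pics; python3 - <<'E'
from plant import bot
import cv2,numpy as np
s=bot.state();print(s)
for n in("side","top"):
    c=bot.capture(n);cv2.imwrite(f"pics/{n}0.png",c["img"][:,:,::-1]);print(n,c["K"],c["k1"],c["camera_from_world"])
E
```

```text
pics
{'t': 0.0, 'q': array([ 1.19471965e+00,  5.28594898e-02,  1.40172163e+00,  1.88953752e-05,
        1.68859269e+00, -7.02655887e-02]), 'qd': array([ 0.00091354,  0.00075292,  0.00028052,  0.00237118, -0.00126923,
       -0.00112069]), 'joint_torque': array([-3.84300329e-04, -3.81667721e+01, -3.60187805e+01, -1.42262452e-04,
        6.39305523e-03, -3.09379743e-05]), 'position': array([0.15790681, 0.5003793 , 0.2304621 ]), 'tcp_rot': array([-0.98191546,  1.3398743 ,  0.98054279]), 'force': array([-0.39331044, -0.4102222 ,  0.75938225]), 'torque': array([0.02708721, 0.0275334 , 0.00253387]), 'width': 0.08564994508625634}
side [[467.30776127   0.         316.64984862]
 [  0.         467.30776127 236.40121844]
 [  0.           0.           1.        ]] -0.12288284387637617 [[ 0.89502996 -0.44574555  0.01524083 -0.5197638 ]
 [-0.21998261 -0.47092198 -0.85430682  0.19486085]
 [ 0.3879807   0.76127748 -0.51954555  0.57830273]
 [ 0.          0.          0.          1.        ]]
top [[506.65122569   0.         313.02411522]
 [  0.         506.65122569 237.96588613]
 [  0.           0.           1.        ]] -0.006389301101323479 [[-0.01800972 -0.99975196 -0.01310189  0.01212595]
 [-0.9833122   0.02008316 -0.18081422  0.59013626]
 [ 0.1810325   0.00962684 -0.98343     0.8917523 ]
 [ 0.          0.          0.          1.        ]]
```

View pics/side0.png

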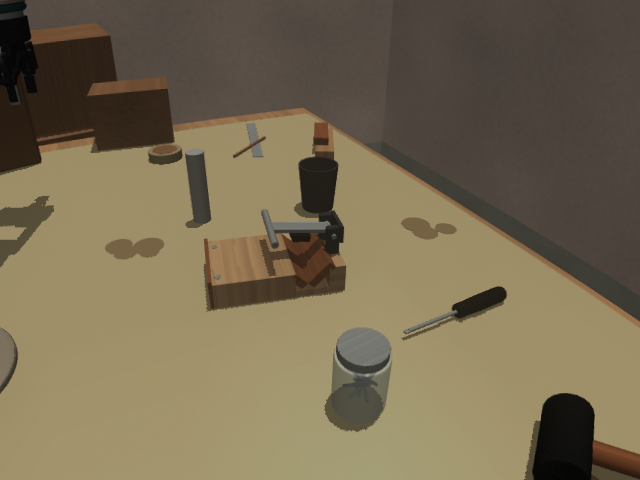

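View pics/top0.png

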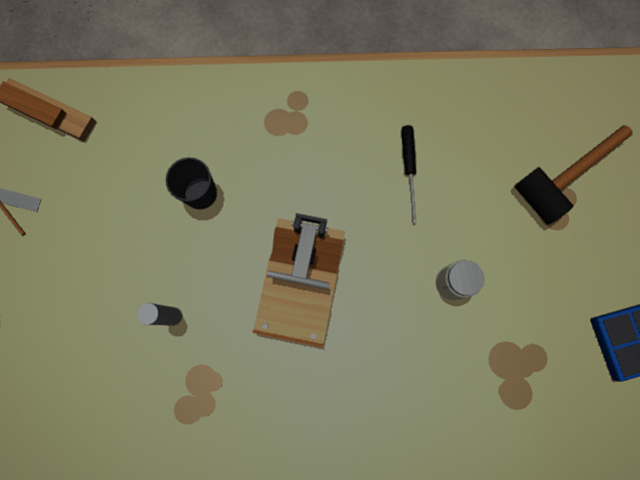

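```bash
cat > h.py <<'E'
import numpy as np,cv2
from plant import bot
from scipy.spatial.transform import Rotation as R
def proj(c,P):
    M=np.array(c["camera_from_world"]);p=np.atleast_2d(P)@M[:3,:3].T+M[:3,3]
    s=p[:,:2]/p[:,2:];r2=(s**2).sum(1,keepdims=True);s=s*(1+c["k1"]*r2)
    return s@np.diag([c["K"][0,0],c["K"][1,1]])+[c["K"][0,2],c["K"][1,2]]
def ray(c,uv):
    M=np.array(c["camera_from_world"])
    n=cv2.undistortPoints(np.array([[uv]],float),np.array(c["K"]),np.array([c["k1"],0,0,0,0.]))[0,0]
    d=M[:3,:3].T@np.array([n[0],n[1],1]);o=-M[:3,:3].T@M[:3,3];return o,d
def atz(c,uv,z):
    o,d=ray(c,uv);return o+d*(z-o[2])/d[2]
def crop(c,name,x0,y0,x1,y1,f):
    cv2.imwrite(name,cv2.resize(c["img"][y0:y1,x0:x1,::-1],None,fx=f,fy=f,interpolation=cv2.INTER_CUBIC))
E
python3 - <<'E'
from h import *
c=bot.capture("top");crop(c,"pics/top1.png",240,200,360,350,4)
crop(c,"pics/topbar.png",130,290,190,340,8)
c=bot.capture("side");crop(c,"pics/side1.png",180,140,360,310,4)
E
```

```text
(no output)
```

View pics/top1.png

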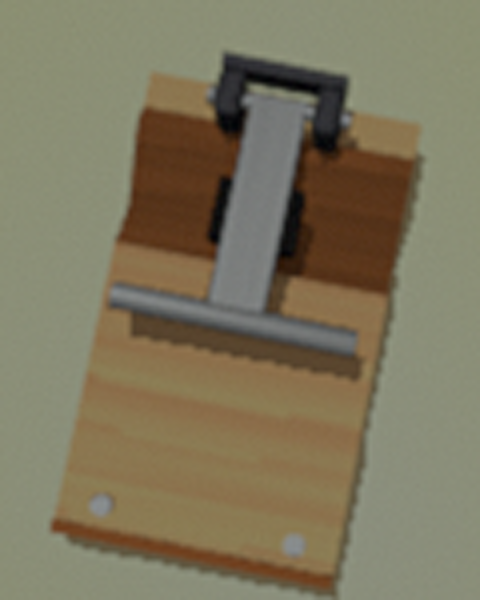

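View pics/topbar.png

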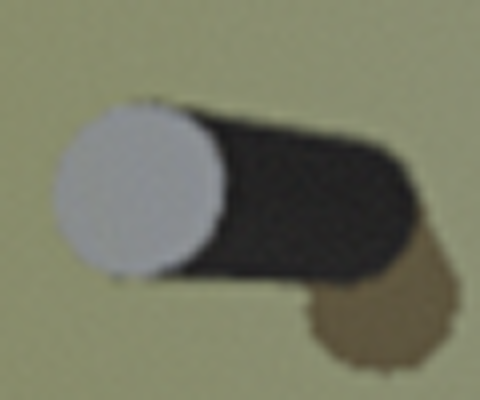

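View pics/side1.png

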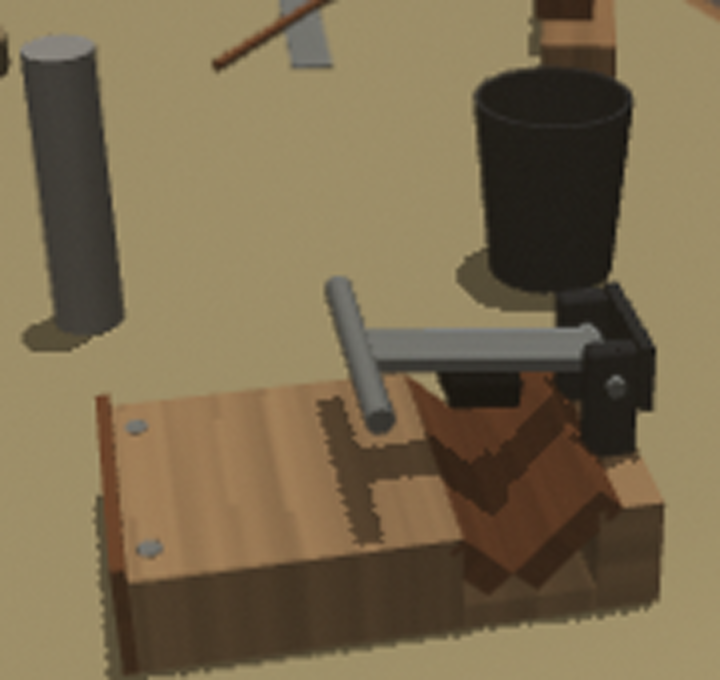

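```bash
cat > fit.py <<'E'
from h import *
from scipy.optimize import least_squares
T=bot.capture("top");S=bot.capture("side")
f=lambda x,y,o,s:((x+.5)/s-.5+o[0],(y+.5)/s-.5+o[1])
to=(240,200);so=(180,140)
obs=[]
A=lambda c,o,x,y,P:obs.append((c,f(x,y,o,4),np.array(P)))
A(T,to,118,240,(-.02,.065,-.0055));A(T,to,387,292,(-.02,-.065,-.0055))
A(T,to,140,110,(.035,.065,.0095));A(T,to,415,158,(.035,-.065,.0095))
A(S,so,462,540,(-.02,-.065,-.0055));A(S,so,513,575,(0,-.065,-.0255));A(S,so,618,497,(.035,-.065,.0095));A(S,so,407,375,(-.02,.065,-.0055))
hobs=[(T,f(112,297,to,4),1),(T,f(357,342,to,4),-1),(S,f(338,284,so,4),1),(S,f(380,420,so,4),-1)]
def W(p,P):
    c,s=np.cos(p[2]),np.sin(p[2]);return np.array([p[0]+c*P[0]-s*P[1],p[1]+s*P[0]+c*P[1],P[2]+.0505])
def H(p,a,sg):
    t=a-.10;return W(p,(.05-.1*np.cos(t),sg*.055,.0345+.1*np.sin(t)))
def res(p):
    r=[proj(c,W(p,P))[0]-uv for c,uv,P in obs]+[proj(c,H(p,p[3],sg))[0]-uv for c,uv,sg in hobs]
    return np.concatenate(r)
p=least_squares(res,[.5,0,-.2,.2],loss="soft_l1").x
print(p,np.round(res(p),1).reshape(-1,2).tolist())
print("handle",H(p,p[3],0),"hinge",W(p,(.05,0,.0345)),"deck",W(p,(-.065,0,-.0055)))
bt=atz(T,f(139,190,(130,290),8),.15);print("bar top",bt, proj(S,bt), f(60,47,so,4),"base proj",proj(S,bt*[1,1,0]),f(88,320,so,4))
print("jar",atz(T,(465,278),.099),"tin",atz(T,(190,178),.1))
E
python3 fit.py
```

```text
[ 0.55747917  0.01716756 -0.22205669  0.24468529] [[-0.6, 0.1], [0.3, 1.0], [-0.5, 2.7], [-0.7, 4.5], [1.1, 0.9], [0.8, 0.8], [-3.5, -0.6], [0.2, 0.2], [-0.3, -1.3], [-0.1, 0.0], [0.9, 0.3], [1.1, 0.2]]
handle [0.50972606 0.02794925 0.0994181 ] hinge [0.6062515  0.00615574 0.085     ] deck [0.49407515 0.03148292 0.045     ]
bar top [0.45270986 0.27400206 0.15      ] [[194.38984807 151.96123663]] (194.625, 151.375) base proj [[202.59950318 220.13466326]] (201.625, 219.625)
jar [ 0.50553567 -0.26348267  0.099     ] tin [0.69730548 0.22224294 0.1       ]
```

```bash
cat >> fit.py <<'E'
np.save("p.npy",p)
def over(c,name,box,fa):
    x0,y0,x1,y1=box
    im=cv2.resize(c["img"][y0:y1,x0:x1,::-1],None,fx=fa,fy=fa,interpolation=cv2.INTER_CUBIC)
    def L(P,col=(0,255,0)):
        q=np.array([proj(c,W(p,x))[0] for x in P]);q=((q-[x0,y0]+.5)*fa).astype(int)
        cv2.polylines(im,[q.reshape(-1,1,2)],False,col,1)
    for sg in(-1,1):
        y=.065*sg
        L([(-.15,y,-.0055),(-.02,y,-.0055),(0,y,-.0255),(.035,y,.0095),(.061,y,.0095)])
        L([(-.15,y,-.0505),(-.15,y,-.0055)])
    for x,z in((-.15,-.0055),(-.02,-.0055),(0,-.0255),(.035,.0095)): L([(x,-.065,z),(x,.065,z)])
    L([(.05,-.029,.0345),(.05,.029,.0345)],(0,0,255))
    cv2.imwrite(name,im)
over(T,"pics/ovt.png",(240,200,360,350),4);over(S,"pics/ovs.png",(200,200,360,310),5)
E
python3 fit.py >/dev/null
```

```text
(no output)
```

View pics/ovt.png

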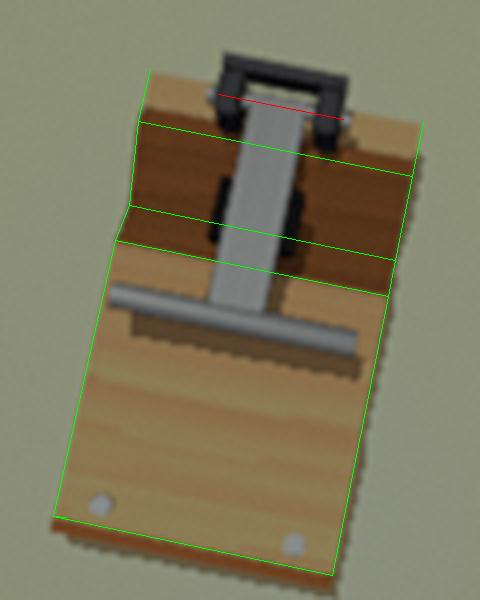

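View pics/ovs.png

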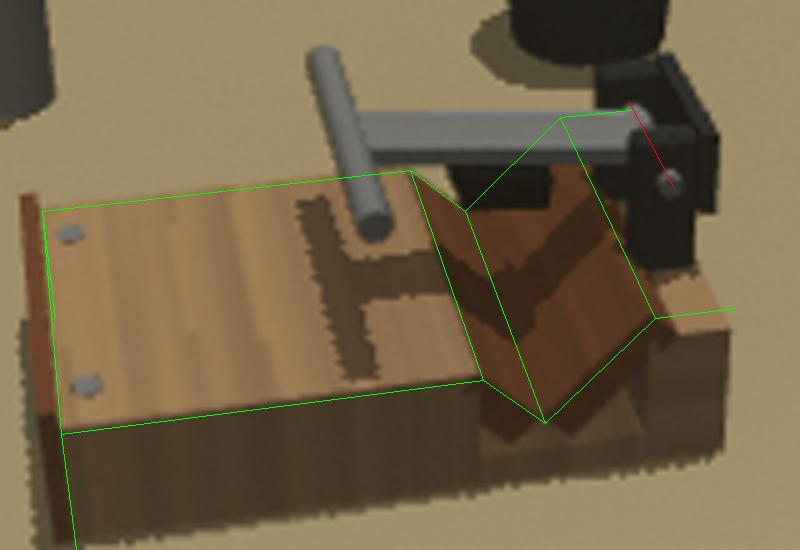

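```bash
sed -i 's/^A(T,to,140,110.*$//; s/A(S,so,618,497,(.035,-.065,.0095));//' fit.py; python3 fit.py
cat > g.py <<'E'
from h import *
p=np.load("p.npy");c_,s_=np.cos(p[2]),np.sin(p[2])
J=np.array([[c_,-s_,0],[s_,c_,0],[0,0,1]])  # columns jig axes
def W(*P): P=np.array(P,float);return J@P+[p[0],p[1],.0505]
def HD(a,off): t=a-.10;return W(.05-.1*np.cos(t),off,.0345+.1*np.sin(t))
def cur():
    s=bot.state();return s["position"],R.from_rotvec(s["tcp_rot"]).as_matrix(),s
def down(jaw): # tool down with jaw direction (world horiz vec)
    x=np.array([0,0,-1.]);z=jaw/np.linalg.norm(jaw);return np.stack([x,np.cross(z,x),z],1)
def delta(P,Rt):
    pos,Rc,s=cur();return np.round(Rc.T@(P-pos)*1000,1),np.round(np.degrees(R.from_matrix(Rc.T@Rt).as_rotvec()),2)
E
python3 - <<'E'
from g import *
pos,Rc,s=cur();print(Rc.round(3))
for sg in(1,-1):
    D=down(sg*J[:,0]);print(sg,D.round(3),delta(HD(p[3],.037)+[0,0,.05],D))
E
```

```text
[ 0.55672851  0.01777694 -0.21968661  0.24576352] [[-1.0, 0.5], [0.0, 1.3], [0.6, 0.9], [0.3, 0.7], [-0.4, 0.1], [-0.6, -0.8], [-0.3, 0.4], [0.3, 0.2], [0.6, 0.0]]
handle [0.50896521 0.02844203 0.09952479] hinge [0.6055268  0.00688076 0.085     ] deck [0.49329074 0.03194199 0.045     ]
bar top [0.45270986 0.27400206 0.15      ] [[194.38984807 151.96123663]] (194.625, 151.375) base proj [[202.59950318 220.13466326]] (201.625, 219.625)
jar [ 0.50553567 -0.26348267  0.099     ] tin [0.69730548 0.22224294 0.1       ]
[[-0.    -0.954  0.301]
 [-0.     0.301  0.954]
 [-1.    -0.    -0.   ]]
1 [[ 0.     0.218  0.976]
 [ 0.     0.976 -0.218]
 [-1.     0.     0.   ]] (array([  81.8, -473.6, -307.8]), array([85.07, -0.  ,  0.  ]))
-1 [[ 0.    -0.218 -0.976]
 [ 0.    -0.976  0.218]
 [-1.    -0.    -0.   ]] (array([  81.8, -473.6, -307.8]), array([-94.93,  -0.  ,  -0.  ]))
```

```bash
cat >> g.py <<'E'
def plan(P,Rt,n):
    pos,Rc,s=cur();rv=R.from_matrix(Rc.T@Rt).as_rotvec();st=R.from_rotvec(rv/n).as_matrix();d=(P-pos)/n*1000;A=Rc
    for i in range(n):
        print(*np.round(A.T@d,1),*np.round(np.degrees(rv)/n,2));A=A@st
E
python3 - <<'E'
from g import *
plan(HD(p[3],.037)+[0,0,.08],down(J[:,0]),14)
E
```

```text
3.7 -33.8 -22.0 6.08 -0.0 0.0
3.7 -36.0 -18.3 6.08 -0.0 0.0
3.7 -37.7 -14.4 6.08 -0.0 0.0
3.7 -39.0 -10.3 6.08 -0.0 0.0
3.7 -39.9 -6.1 6.08 -0.0 0.0
3.7 -40.3 -1.9 6.08 -0.0 0.0
3.7 -40.3 2.4 6.08 -0.0 0.0
3.7 -39.8 6.7 6.08 -0.0 0.0
3.7 -38.9 10.8 6.08 -0.0 0.0
3.7 -37.5 14.9 6.08 -0.0 0.0
3.7 -35.7 18.8 6.08 -0.0 0.0
3.7 -33.5 22.5 6.08 -0.0 0.0
3.7 -31.0 25.9 6.08 -0.0 0.0
3.7 -28.0 29.0 6.08 -0.0 0.0
```

```bash
python3 -m crank '0 -34 -22 6.1 0 0;2 -36 -18 6.1 0 0;4 -38 -14 6.1 0 0;4 -39 -10 6.1 0 0;4 -40 -6 6.1 0 0;4 -40 -2 6.1 0 0;4 -40 2 6.1 0 0;4 -40 7 6.1 0 0' 0.4; python3 -m crank '4 -39 11 6.1 0 0;4 -37 15 6.1 0 0;4 -36 19 6.1 0 0;4 -33 22 6.1 0 0;4 -31 26 6.1 0 0;4 -28 29 6.1 0 0;0 0 0 0 0 0'
python3 - <<'E'
from g import *
print(bot.state()["q"],delta(HD(p[3],.037),down(J[:,0])))
E
```

```text
t: 1.3
position: [0.3642, 0.2505, 0.2054]
tcp_rot: [-0.321, 1.546, 0.321]
force: [0.2, 0.7, -0.5]
width: 0.051
t: 2.0
position: [0.518, 0.0615, 0.1802]
tcp_rot: [0.182, 1.564, -0.184]
force: [-0.1, 0.7, -0.1]
width: 0.0511
[ 4.79562709e-02  6.47025000e-02  1.48959172e+00 -9.30000294e-04
  1.58847843e+00  2.80704987e-01] (array([80.6,  2.8, -1.6]), array([-0.75, -0.05,  0.07]))
```

```bash
python3 -m crank '32 3 -2 -0.7 0 0;32 0 0 0 0 0;30 0 0 0 0 0;0 0 0 0 0 0' 0.4; python3 -m crank '0 0 0 0 0 0;0 0 0 0 0 0;0 0 0 0 0 0;0 0 0 0 0 0;0 0 0 0 0 0' 1 40
python3 - <<'E'
from g import *
cv2.imwrite("pics/s2.png",bot.capture("side")["img"][:,:,::-1])
E
```

```text
t: 2.4
position: [0.5123, 0.0687, 0.0831]
tcp_rot: [0.166, 1.573, -0.168]
force: [0.4, 0.3, 0.2]
width: 0.0508
t: 2.9
position: [0.5185, 0.0681, 0.0901]
tcp_rot: [0.168, 1.555, -0.167]
force: [11.0, -1.0, -2.0]
width: 0.0102
```

View pics/s2.png

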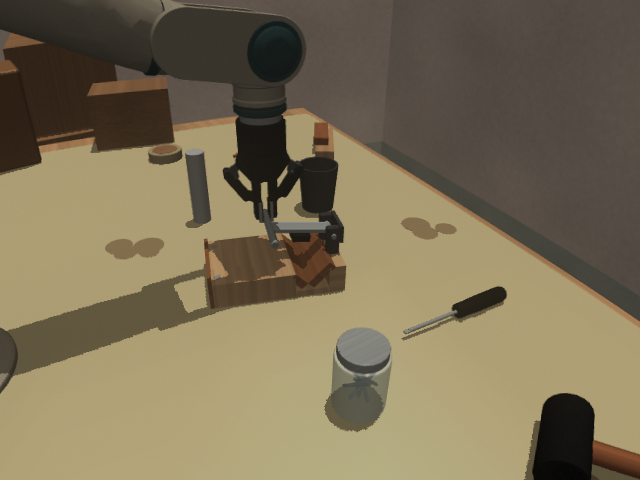

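```bash
python3 - <<'E'
from g import *
t=np.linspace(.146,1.78,15)
x=-100*np.cos(t);z=100*np.sin(t)
print(np.round(np.stack([-np.diff(z),np.diff(x)],1),1).tolist())
print(bot.state()["force"],cur()[1].round(3).tolist())
E
```

```text
[[-11.4, 2.4], [-11.1, 3.7], [-10.6, 4.9], [-9.9, 6.1], [-9.1, 7.3], [-8.2, 8.3], [-7.2, 9.2], [-6.1, 9.9], [-4.9, 10.6], [-3.6, 11.1], [-2.3, 11.4], [-1.0, 11.6], [0.4, 11.7], [1.8, 11.5]]
[11.38832726 -1.06253933 -2.40631012] [[0.01, 0.212, 0.977], [-0.0, 0.977, -0.212], [-1.0, 0.002, 0.01]]
```

```bash
python3 -m crank '-11 0 6 0 0 0;-11 0 5 0 0 0;-11 0 5 0 0 0;-10 0 6 0 0 0;-9 0 7 0 0 0;-8 0 8 0 0 0;-7 0 9 0 0 0'; python3 -m crank '-6 0 10 0 0 0;-5 0 11 0 0 0;-4 0 11 0 0 0;-2 0 11 0 0 0'; python3 -m crank '-1 0 12 0 0 0;0 0 12 0 0 0;2 0 12 0 0 0;0 0 0 0 0 0'
python3 - <<'E'
from g import *
cv2.imwrite("pics/s3.png",bot.capture("side")["img"][:,:,::-1]);print(HD(1.85,.037))
E
```

```text
t: 3.65
position: [0.5551, 0.0603, 0.1598]
tcp_rot: [0.167, 1.578, -0.165]
force: [-42.4, 2.6, 40.6]
width: 0.0102
t: 4.05
position: [0.6035, 0.0494, 0.1783]
tcp_rot: [0.168, 1.558, -0.167]
force: [-2.7, 2.4, 3.1]
width: 0.0104
t: 4.45
position: [0.6336, 0.043, 0.1756]
tcp_rot: [0.167, 1.575, -0.166]
force: [-36.5, 2.5, 24.1]
width: 0.01
[0.63098619 0.03910708 0.18339859]
```

View pics/s3.png

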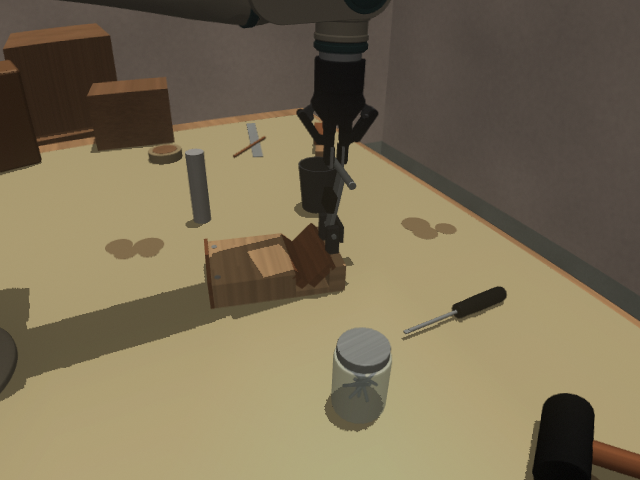

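```bash
python3 -m crank '0 0 0 0 0 0;0 0 0 0 0 0;0 0 0 0 0 0;0 0 0 0 0 0' 0.4; python3 -m crank '-30 0 0 0 0 0;-40 0 0 0 0 0;-40 0 0 0 0 0;-10 -40 -20 0 0 0;0 -40 -30 0 0 0;0 0 0 0 0 0'
python3 - <<'E'
from g import *
S=bot.capture("side")
cv2.imwrite("pics/s4.png",S["img"][:,:,::-1])
for a in(1.6,1.75,1.85):print(a,proj(S,[HD(a,-.055),HD(a,.055)]))
E
```

```text
t: 4.9
position: [0.6376, 0.0418, 0.1706]
tcp_rot: [0.168, 1.564, -0.167]
force: [0.8, 0.5, -0.6]
width: 0.0513
t: 5.5
position: [0.5685, -0.0287, 0.2899]
tcp_rot: [0.17, 1.566, -0.171]
force: [-0.3, -0.3, 0.4]
width: 0.0512
1.6 [[336.18587141 187.55855282]
 [317.79474405 159.51260505]]
1.75 [[346.08293837 186.68887294]
 [326.58981272 158.85951553]]
1.85 [[352.52684013 186.89551992]
 [332.34158667 159.13658945]]
```

View pics/s4.png

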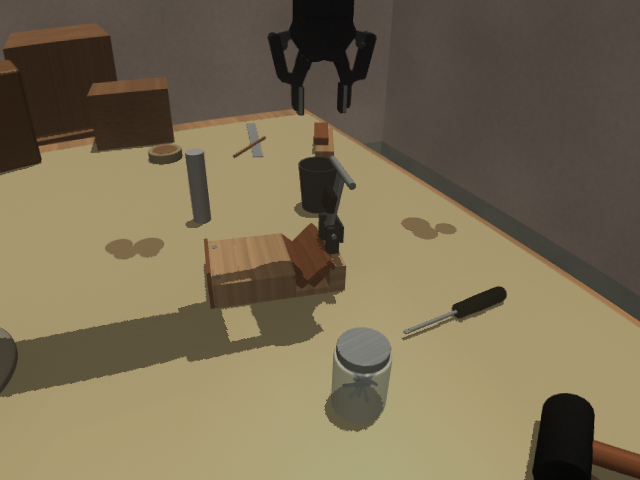

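```bash
python3 -m crank '0 30 -20 0 0 8;0 30 -20 0 0 8'
python3 - <<'E'
from g import *
print(bot.state()["q"].round(3),cur()[1].round(3))
E
```

```text
t: 5.75
position: [0.5457, 0.0428, 0.2947]
tcp_rot: [0.387, 1.523, 0.057]
force: [0.4, 0.1, 0.1]
width: 0.0513
[-0.134  0.061  1.289  0.29   1.761  0.138] [[ 0.059  0.203  0.977]
 [ 0.275  0.938 -0.211]
 [-0.96   0.281 -0.   ]]
```

```bash
cat > fk.py <<'E'
from g import *
from scipy.optimize import least_squares
def Rz(a):return R.from_euler('z',a).as_matrix()
def Ry(a):return R.from_euler('y',a).as_matrix()
def fk(q,k):
    d1,a1,a2,a3,d4,d6=k
    A=Rz(q[0])@Ry(q[1]);P=Rz(q[0])@[a1,0,d1]+A@[0,0,a2]
    A=A@Ry(q[2]);P=P+A@[a3,0,d4]
    A=A@Rz(q[3])@Ry(q[4])@Rz(q[5]);w=P
    P=P+A@[0,0,d6];return P,A,w
E
python3 - <<'E'
from fk import *
pos,Rc,s=cur()
data=[([1.19472,.05286,1.40172,0,1.68859,-.07027],[.15791,.50038,.23046]),([.04796,.0647,1.48959,-.00093,1.58848,.2807],[.518,.0615,.1802]),(s["q"],pos)]
f=lambda k:np.concatenate([fk(q,k)[0]-P for q,P in data]+[.003*(k-[.3,0,.4,0,.4,.25])])
for sg in(1,):
    r=least_squares(f,[.3,0,.4,0,.4,.25]);print(r.x.round(3),(f(r.x)[:9]*1000).round(1))
P,A,w=fk(s["q"],r.x);print(A.round(3),Rc.round(3));np.save("k.npy",r.x)
E
```

```text
[0.435 0.032 0.235 0.086 0.472 0.411] [ 34.2 -13.9  -1.7   2.  -36.9   0.9   0.1  -0.3   0.8]
[[-0.977  0.203  0.059]
 [ 0.211  0.938  0.275]
 [ 0.     0.281 -0.96 ]] [[ 0.059  0.203  0.977]
 [ 0.275  0.938 -0.211]
 [-0.96   0.281 -0.   ]]
```

```bash
sed -i 's/d1,a1,a2,a3,d4,d6=k/d1,a1,a2,a3,d4,d6,b=k/; s/\[a3,0,d4\]/[a3,b,d4]/' fk.py
cat > fitk.py <<'E'
from fk import *
import json,os
pos,Rc,s=cur()
D=json.load(open("d.json")) if os.path.exists("d.json") else [([1.19472,.05286,1.40172,0,1.68859,-.07027],[.15791,.50038,.23046]),([.04796,.0647,1.48959,-.00093,1.58848,.2807],[.518,.0615,.1802])]
D.append((s["q"].tolist(),pos.tolist()));json.dump(D,open("d.json","w"))
k0=np.array([.3,0,.4,0,.4,.25,.037])
f=lambda k:np.concatenate([fk(q,k)[0]-P for q,P in D]+[.003*(k-k0)])
r=least_squares(f,k0);print(r.x.round(3),(f(r.x)[:-7]*1000).round(1));np.save("k.npy",r.x)
E
python3 fitk.py
```

```text
[0.213 0.001 0.347 0.106 0.496 0.28  0.037] [ 0.  0.  0. -0.  0.  0. -0.  0. -0.]
```

```bash
cat >> g.py <<'E'
def tilt(al): # tool tilted al deg toward +jig y, jaw = jig x
    return down(J[:,0])@R.from_euler('z',al,degrees=True).as_matrix()
BAR=np.array([.4527,.274,.10])
E
python3 - <<'E'
from fk import *
k=np.load("k.npy");T=tilt(50);print(T.round(3))
G=BAR+.013*T[:,0];pre=G-.13*T[:,0];print(G,pre)
# IK check
def ik(P,Rt):
    A=np.stack([-Rt[:,2],Rt[:,1],Rt[:,0]],1)
    f=lambda q:np.concatenate([(fk(q,k)[0]-P)*5,(fk(q,k)[1]-A).ravel()])
    best=min((least_squares(f,np.array(bot.state()["q"])+np.random.default_rng(i).normal(0,.3,6)*(i>0)) for i in range(6)),key=lambda r:r.cost);return best.x.round(2),best.cost.round(5)
print(ik(pre,T),ik(G,T));D=tilt(-40);L=W(-.065,.025,.0125)+.013*D[:,0];print(L,ik(L,D),ik(L+[0,0,.2],D))
plan(pre,T,8)
E
```

```text
[[ 0.167  0.14   0.976]
 [ 0.748  0.627 -0.218]
 [-0.643  0.766  0.   ]]
[0.45487021 0.28371923 0.09164376] [0.4331681  0.18652692 0.17520615]
(array([-0.16, -0.25,  2.  ,  0.89,  1.41, -0.1 ]), np.float64(0.0)) (array([ 0.09, -0.02,  1.98,  0.97,  1.09, -0.13]), np.float64(0.0))
[0.49691781 0.04818573 0.05304142] (array([ 0.33,  0.43,  1.47, -0.58,  1.64,  0.63]), np.float64(0.0)) (array([ 0.33,  0.23,  1.29, -0.63,  1.95,  0.41]), np.float64(0.0))
18.4 9.8 -17.5 0.04 -0.03 4.21
19.1 8.4 -17.6 0.04 -0.03 4.21
19.7 7.0 -17.6 0.04 -0.03 4.21
20.1 5.5 -17.6 0.04 -0.03 4.21
20.4 4.0 -17.6 0.04 -0.03 4.21
20.7 2.5 -17.6 0.04 -0.03 4.21
20.8 0.9 -17.6 0.04 -0.03 4.21
20.8 -0.6 -17.6 0.04 -0.03 4.21
```

```bash
python3 -m crank '18 10 -18 0 0 4.2;19 8 -18 0 0 4.2;20 7 -18 0 0 4.2;20 6 -17 0 0 4.2;20 4 -17 0 0 4.2;21 3 -18 0 0 4.2;21 1 -18 0 0 4.2;21 -1 -17 0 0 4.2' 0; python3 -m crank '0 0 0 0 0 0;0 0 0 0 0 0'
python3 fitk.py; python3 - <<'E'
from fk import *
T=tilt(50);G=BAR+.013*T[:,0];print(delta(G,T),bot.state()["q"].round(2))
cv2.imwrite("pics/s5.png",bot.capture("side")["img"][:,:,::-1])
cv2.imwrite("pics/t5.png",bot.capture("top")["img"][:,:,::-1])
E
```

```text
t: 6.55
position: [0.4321, 0.1855, 0.1748]
tcp_rot: [0.82, 1.366, 0.514]
force: [0.4, -0.4, -0.6]
width: 0.0854
t: 6.75
position: [0.4328, 0.1844, 0.1755]
tcp_rot: [0.817, 1.367, 0.51]
force: [0.9, -0.6, -0.2]
width: 0.0855
[ 0.207 -0.     0.353  0.107  0.496  0.28   0.037] [ 0. -0.  0.  0.  0. -0.  0. -0.  0. -0. -0.  0.]
(array([131.8,   2.2,   0.5]), array([ 0.29, -0.27,  0.48])) [-0.16 -0.24  1.99  0.88  1.41 -0.1 ]
```

View pics/s5.png

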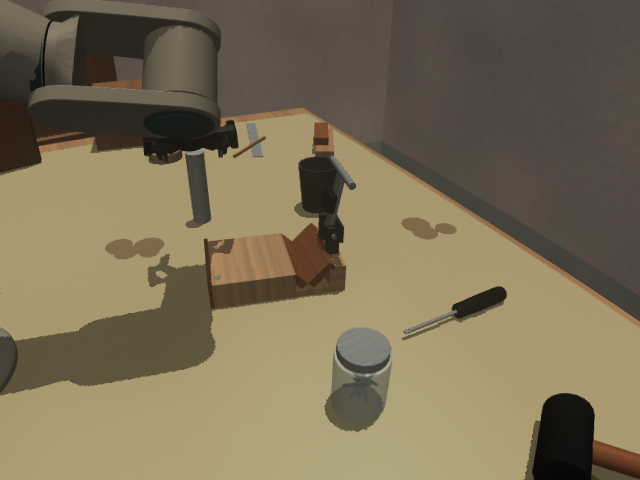

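View pics/t5.png

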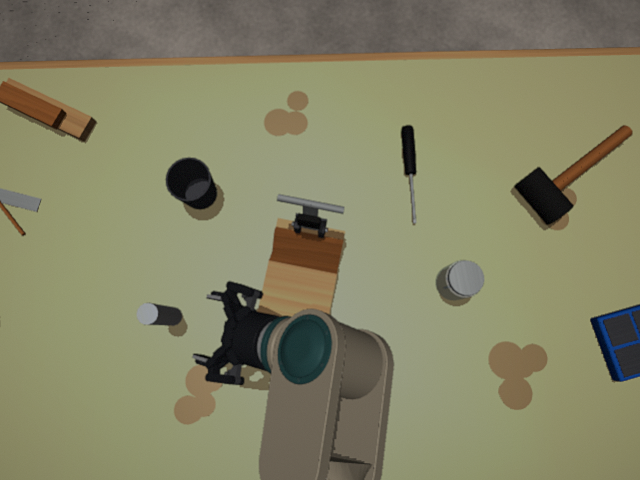

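```bash
python3 -m crank '35 1 0 0 0 0;35 1 0 0 0 0.5;30 0 0 0 0 0;20 0 0 0 0 0;11 0 0 0 0 0;0 0 0 0 0 0'
python3 - <<'E'
from fk import *
T=tilt(50);G=BAR+.013*T[:,0];print(delta(G,T),bot.state()["q"].round(2))
cv2.imwrite("pics/s6.png",bot.capture("side")["img"][:,:,::-1])
c=bot.capture("top");crop(c,"pics/t6.png",110,260,310,400,4)
E
```

```text
t: 7.45
position: [0.4539, 0.2842, 0.0919]
tcp_rot: [0.824, 1.365, 0.518]
force: [0.2, 0.0, 1.0]
width: 0.0853
(array([-0. , -0.3,  1. ]), array([ 0.29, -0.33, -0.09])) [ 0.09 -0.01  1.97  0.97  1.1  -0.13]
```

View pics/s6.png

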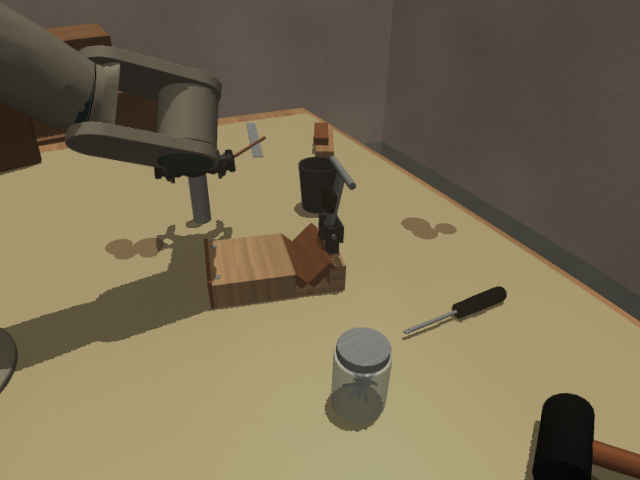

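View pics/t6.png

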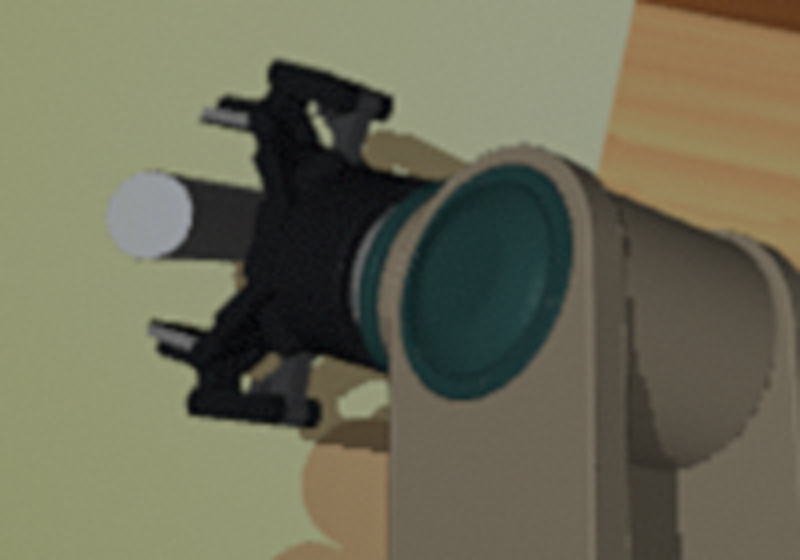

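```bash
python3 -m crank '0 0 0 0 0 0;0 0 0 0 0 0;0 0 0 0 0 0;0 0 0 0 0 0;0 0 0 0 0 0;0 0 0 0 0 0' 1 80
python3 - <<'E'
from fk import *
T=tilt(50)
# lift straight up 20mm in tool axes
print((T.T@[0,0,1]).round(3))
S=bot.capture("side");crop(S,"pics/s7.png",140,120,300,240,5)
c=bot.capture("top");crop(c,"pics/t7.png",110,260,310,400,4)
E
```

```text
t: 8.15
position: [0.454, 0.2835, 0.0925]
tcp_rot: [0.825, 1.363, 0.518]
force: [0.3, -2.1, 5.5]
width: 0.0336
[-0.643  0.766  0.   ]
```

View pics/t7.png

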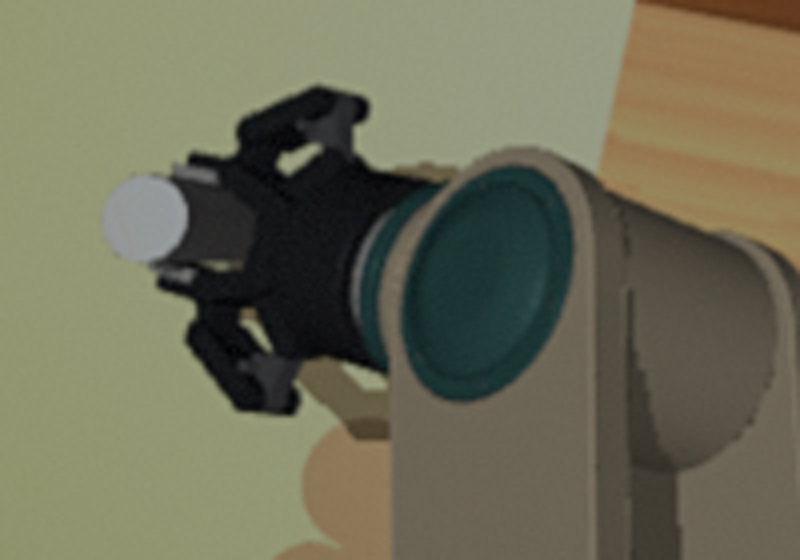

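View pics/s7.png

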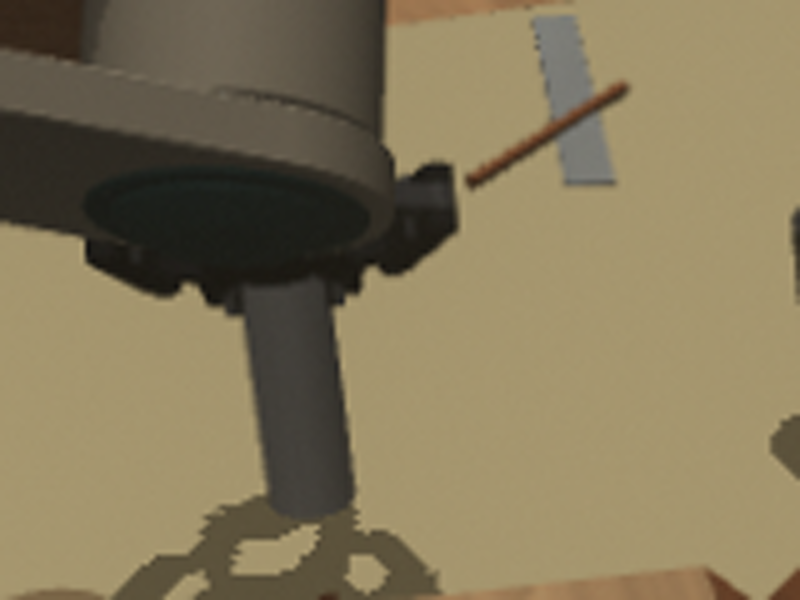

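```bash
python3 -m crank '-6 8 0 0 0 0;-13 15 0 0 0 0;-20 23 0 0 0 0;-20 23 0 0 0 0;-20 23 0 0 0 0;-19 23 0 0 0 0;0 0 0 0 0 0'
python3 - <<'E'
from fk import *
print(bot.state()["width"],bot.state()["q"].round(2))
S=bot.capture("side");cv2.imwrite("pics/s8.png",S["img"][:,:,::-1])
D=tilt(-40);L=W(-.065,.025,.0125)+.013*D[:,0]
plan(L+[0,0,.19],D,15)
E
```

```text
t: 8.95
position: [0.4538, 0.2824, 0.2468]
tcp_rot: [0.823, 1.359, 0.52]
force: [0.3, -0.7, -3.8]
width: 0.0339
0.033943647168309055 [ 0.09 -0.23  1.84  0.86  1.32  0.16]
-11.2 -9.4 6.1 0.03 0.01 -6.01
-10.1 -10.5 6.2 0.03 0.01 -6.01
-9.0 -11.5 6.2 0.03 0.01 -6.01
-7.7 -12.4 6.2 0.03 0.01 -6.01
-6.4 -13.2 6.2 0.03 0.01 -6.01
-5.0 -13.7 6.2 0.03 0.01 -6.01
-3.5 -14.2 6.2 0.03 0.01 -6.01
-2.0 -14.5 6.2 0.03 0.01 -6.01
-0.5 -14.6 6.2 0.03 0.01 -6.01
1.0 -14.6 6.2 0.03 0.01 -6.01
2.6 -14.4 6.2 0.03 0.01 -6.01
4.0 -14.0 6.2 0.03 0.01 -6.01
5.5 -13.5 6.2 0.03 0.01 -6.01
6.9 -12.9 6.2 0.03 0.01 -6.01
8.2 -12.1 6.2 0.03 0.01 -6.01
```

View pics/s8.png

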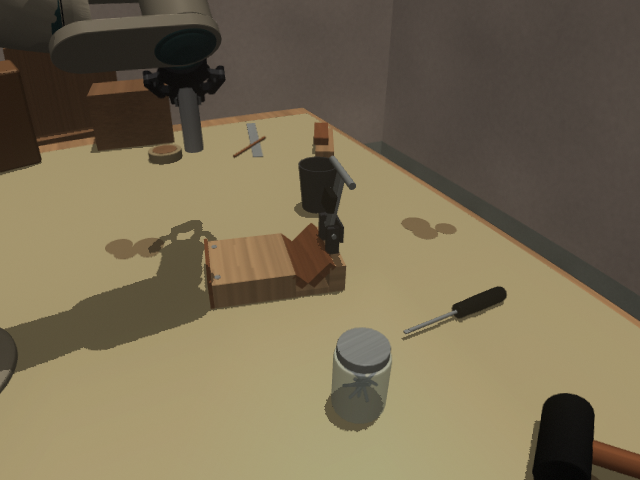

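```bash
python3 -m crank '-11 -9 6 0 0 -6;-10 -11 6 0 0 -6;-9 -12 6 0 0 -6;-8 -12 6 0 0 -6;-6 -13 6 0 0 -6;-5 -14 6 0 0 -6;-4 -14 6 0 0 -6;-2 -15 6 0 0 -6'; python3 -m crank '-1 -15 6 0 0 -6;1 -15 6 0 0 -6;3 -14 6 0 0 -6;4 -14 6 0 0 -6;6 -13 6 0 0 -6;7 -13 6 0 0 -6;8 -12 6 0 0 -6;0 0 0 0 0 0'
python3 - <<'E'
from fk import *
print(bot.state()["width"],bot.state()["q"].round(2))
S=bot.capture("side");cv2.imwrite("pics/s9.png",S["img"][:,:,::-1])
S=bot.capture("top");cv2.imwrite("pics/t9.png",S["img"][:,:,::-1])
D=tilt(-40);L=W(-.065,.025,.0125)+.013*D[:,0]
print(delta(L,D))
E
```

```text
t: 9.8
position: [0.4744, 0.1567, 0.2397]
tcp_rot: [0.191, 1.565, -0.143]
force: [0.6, -0.4, -3.7]
width: 0.0336
t: 10.6
position: [0.4935, 0.0483, 0.2366]
tcp_rot: [-0.394, 1.577, -0.71]
force: [-0.7, 0.5, -5.9]
width: 0.0336
0.03355153314014789 [ 0.33  0.23  1.33 -0.62  1.93  0.42]
(array([143.1, 119.2,   3.8]), array([ 0.48,  0.08, -0.18]))
```

View pics/s9.png

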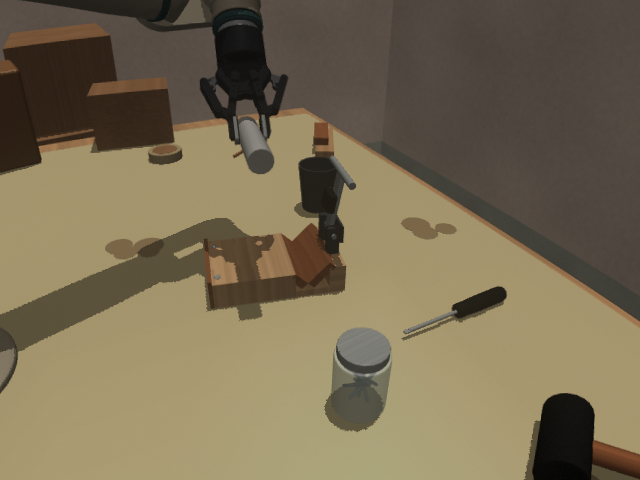

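View pics/t9.png

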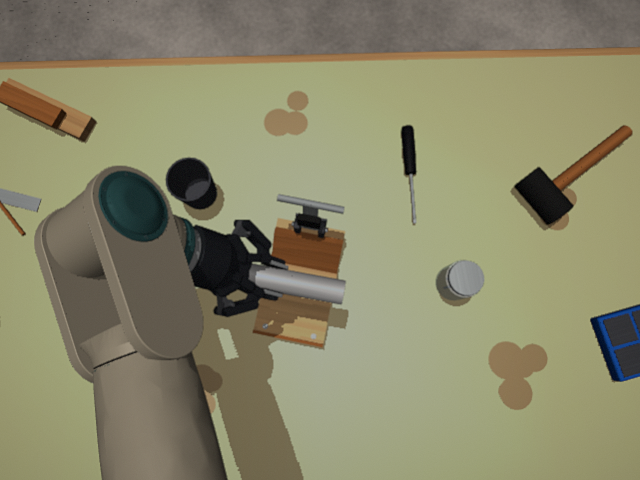

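```bash
python3 - <<'E'
from fk import *
pos,Rc,s=cur()
S=bot.capture("side");T=bot.capture("top")
D=Rc;a=R.from_rotvec(0*J[:,0]).as_matrix()
C=pos-.013*Rc[:,0]
for tl in(-6,-3,0,3,6):
    # bar dir in tool frame: tool tilt -40: jy = in plane
    d=Rc@R.from_euler('z',40+tl,degrees=True).as_matrix()[:,1]
    E=[C+d*.05,C-d*.10];print(tl,d.round(3),proj(S,E).round(0).tolist(),proj(T,E).round(0).tolist())
crop(S,"pics/s10.png",190,80,310,200,5);crop(T,"pics/t10.png",230,240,360,320,6)
E
```

```text
-6 [ 0.209  0.973 -0.101] [[247.0, 125.0], [260.0, 149.0]] [[241.0, 272.0], [341.0, 291.0]]
-3 [ 0.21   0.976 -0.049] [[247.0, 124.0], [260.0, 153.0]] [[241.0, 272.0], [341.0, 291.0]]
0 [0.211 0.978 0.003] [[247.0, 122.0], [260.0, 157.0]] [[240.0, 272.0], [341.0, 292.0]]
3 [0.211 0.976 0.055] [[246.0, 120.0], [261.0, 161.0]] [[240.0, 272.0], [341.0, 292.0]]
6 [0.21  0.972 0.108] [[246.0, 119.0], [261.0, 164.0]] [[240.0, 271.0], [341.0, 292.0]]
```

View pics/s10.png

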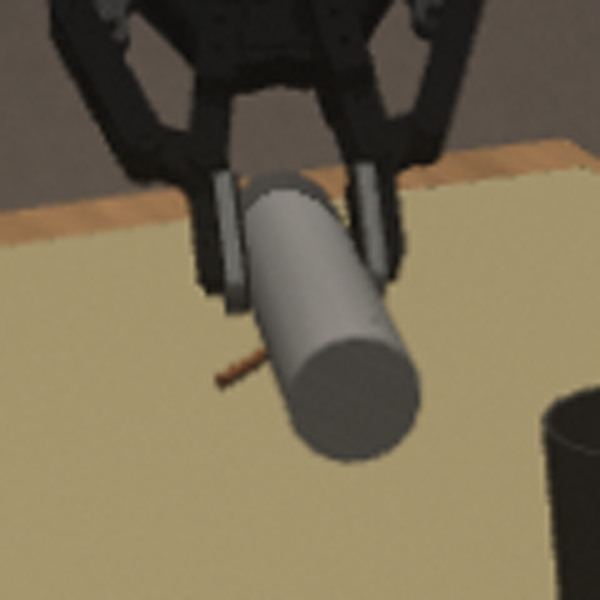

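View pics/t10.png

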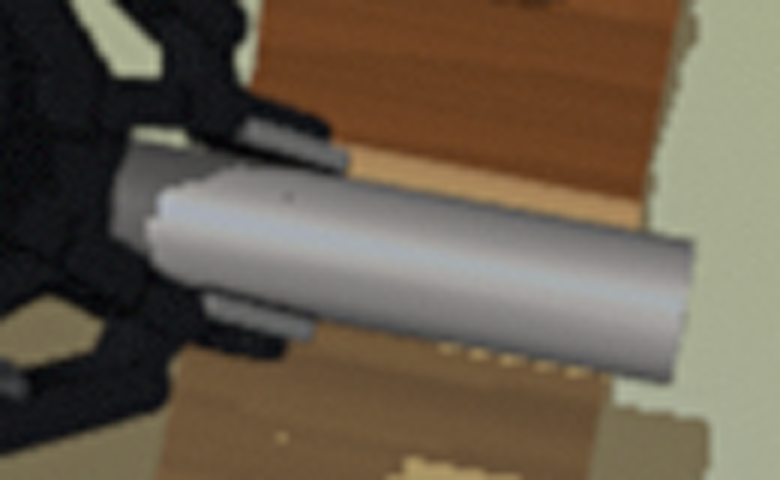

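```bash
python3 -m crank '10 8 4 0 0 -2;23 19 0 0.5 0 0;23 19 0 0 0 0;23 19 0 0 0 0;23 19 0 0 0 0;15 12 0 0 0 0;8 6 0 0 0 0;0 0 0 0 0 0'
python3 - <<'E'
from fk import *
pos,Rc,s=cur();D=tilt(-42);L=W(-.065,.025,.0125)+.013*D[:,0]
print(delta(L,D), (Rc.T@[0,0,-1]).round(3),s["force"])
S=bot.capture("side");crop(S,"pics/s11.png",190,180,350,300,5)
E
```

```text
t: 11.6
position: [0.4972, 0.0403, 0.0797]
tcp_rot: [-0.408, 1.563, -0.743]
force: [-0.4, 0.8, -3.8]
width: 0.0336
(array([14.8, 23. , -2.1]), array([-0.19,  0.17, -0.12])) [ 0.745  0.668 -0.004] [-0.41791518  0.84686274 -3.79148828]
```

View pics/s11.png

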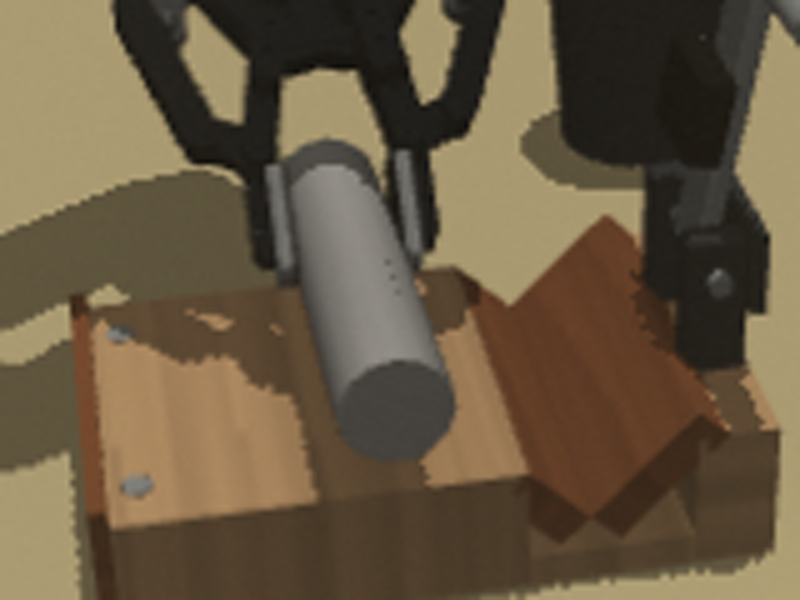

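```bash
python3 -m crank '5 9 -2 0 0 0;5 7 0 0 0 0;2 2 0 0 0 0;1 1 0 0 0 0;0 0 0 0 0 0'
python3 - <<'E'
from fk import *
pos,Rc,s=cur();D=tilt(-42);L=W(-.065,.025,.0125)+.013*D[:,0]
print(delta(L,D), s["force"],s["torque"])
S=bot.capture("side");crop(S,"pics/s12.png",190,180,350,300,5)
E
```

```text
t: 12.15
position: [0.497, 0.0463, 0.0584]
tcp_rot: [-0.408, 1.562, -0.744]
force: [-1.9, -0.8, 0.1]
width: 0.0336
(array([ 2.8,  4.5, -0.5]), array([-0.24,  0.24, -0.1 ])) [-1.90016126 -0.76020503  0.14361877] [ 0.66491559  0.14697064 -0.10075117]
```

View pics/s12.png

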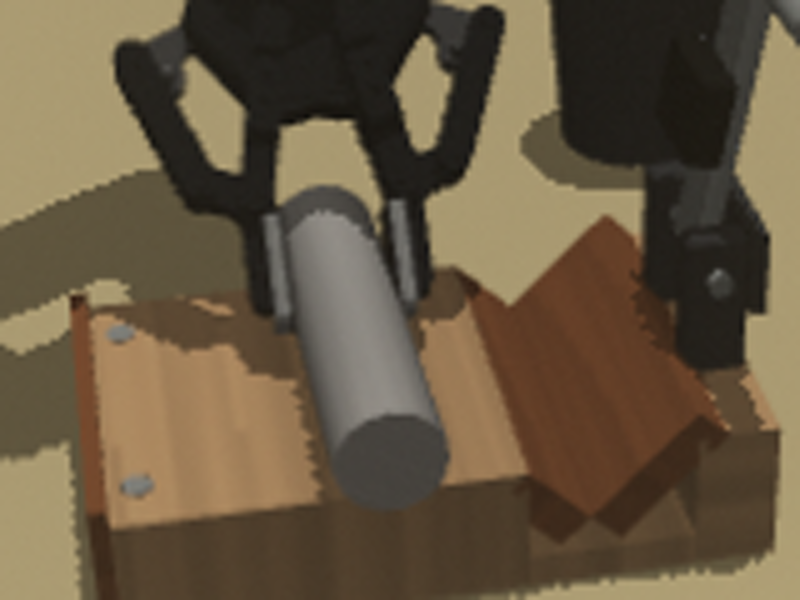

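```bash
python3 -m crank '1 1.5 0 0 0 0;0.5 1 0 0 0 0;0 0 0 0 0 0'
python3 - <<'E'
from fk import *
pos,Rc,s=cur();D=tilt(-42);L=W(-.065,.025,.0125)+.013*D[:,0]
print(delta(L,D), s["force"],s["torque"])
S=bot.capture("side");T=bot.capture("top");crop(T,"pics/t13.png",230,240,360,320,6)
for x in(-.07,-.065,-.06):
  print(proj(S,[W(x,-.075,.0125),W(x,.075,.0125)]).round(1).tolist())
crop(S,"pics/s13.png",190,180,350,300,5)
E
```

```text
t: 12.5
position: [0.4972, 0.0461, 0.0576]
tcp_rot: [-0.409, 1.561, -0.748]
force: [-8.3, -4.2, 12.5]
width: 0.0336
(array([ 2.1,  4.1, -0.8]), array([-0.36,  0.22,  0.09])) [-8.28087869 -4.16875541 12.45065   ] [-0.9022395   1.23580219 -0.53122575]
[[264.3, 273.9], [251.8, 225.0]]
[[267.6, 273.4], [254.6, 224.7]]
[[270.9, 273.0], [257.4, 224.4]]
```

View pics/s13.png

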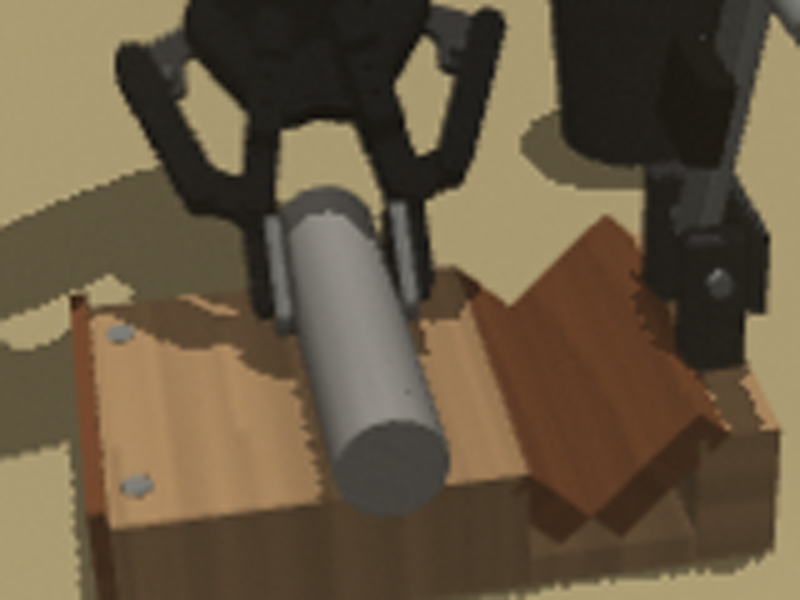

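View pics/t13.png

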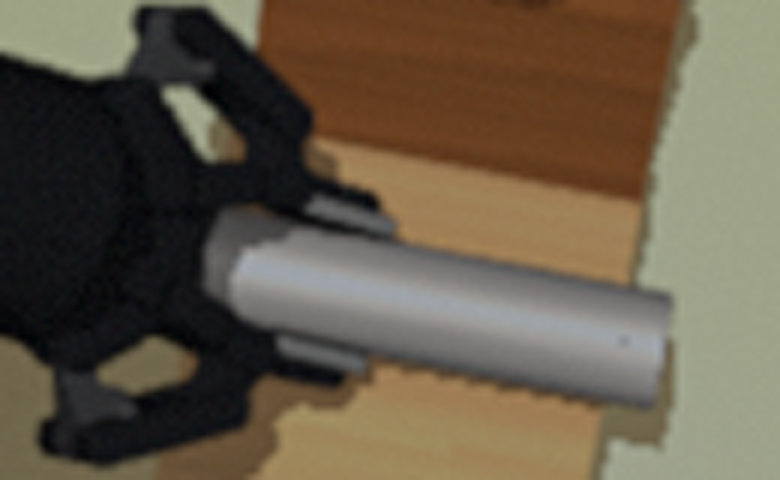

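```bash
python3 -m crank '-0.7 -0.7 0 0 0 0;0 0 0 0 0 0'; python3 -m crank '0 0 0 0 0 0;0 0 0 0 0 0;0 0 0 0 0 0;0 0 0 0 0 0;0 0 0 0 0 0' 0.4
python3 - <<'E'
from fk import *
S=bot.capture("side");T=bot.capture("top");crop(T,"pics/t14.png",230,240,360,320,6)
crop(S,"pics/s14.png",190,180,350,300,5)
E
```

```text
t: 12.8
position: [0.4972, 0.0462, 0.0579]
tcp_rot: [-0.409, 1.561, -0.746]
force: [-6.6, -3.2, 7.9]
width: 0.0335
t: 13.3
position: [0.4972, 0.047, 0.0561]
tcp_rot: [-0.408, 1.562, -0.743]
force: [0.2, -0.4, 0.3]
width: 0.0518
```

View pics/s14.png

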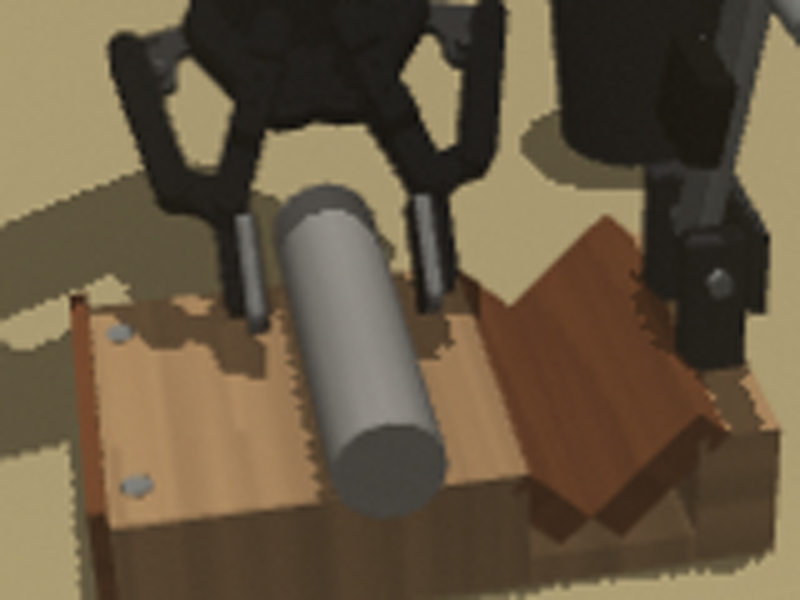

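View pics/t14.png

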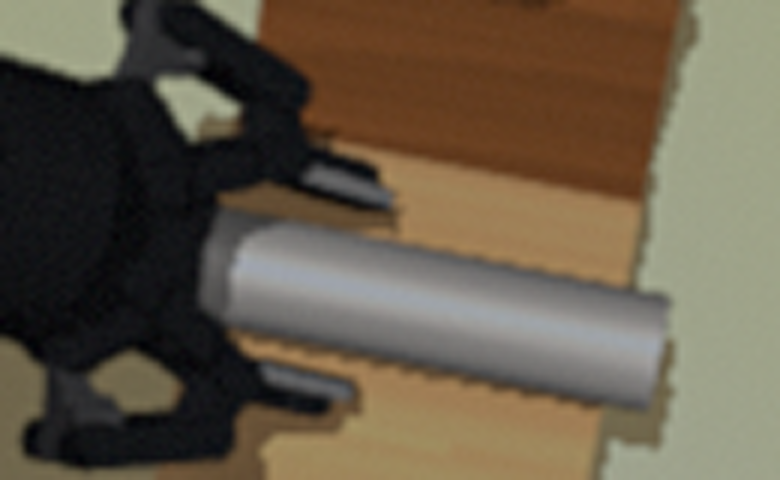

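```bash
python3 -m crank '0 0 0 0 0 0;0 0 0 0 0 0;0 0 0 0 0 0' 0.25; python3 -m crank '-8 -7 0 0 0 0;-15 -13 0 0 0 0;-22 -20 0 0 0 0;-30 -27 0 0 0 0;-30 -27 0 0 0 0;0 0 0 0 0 0'
python3 - <<'E'
from fk import *
S=bot.capture("side");T=bot.capture("top");crop(T,"pics/t15.png",230,240,360,320,6)
crop(S,"pics/s15.png",190,180,350,300,5);print(bot.state()["q"].round(2))
E
```

```text
t: 13.7
position: [0.4972, 0.047, 0.0562]
tcp_rot: [-0.408, 1.562, -0.743]
force: [0.1, -1.1, -0.8]
width: 0.0642
t: 14.3
position: [0.4984, 0.0479, 0.2042]
tcp_rot: [-0.401, 1.552, -0.742]
force: [-0.5, -0.4, 0.7]
width: 0.0644
[ 0.34  0.27  1.37 -0.64  1.88  0.49]
```

View pics/s15.png

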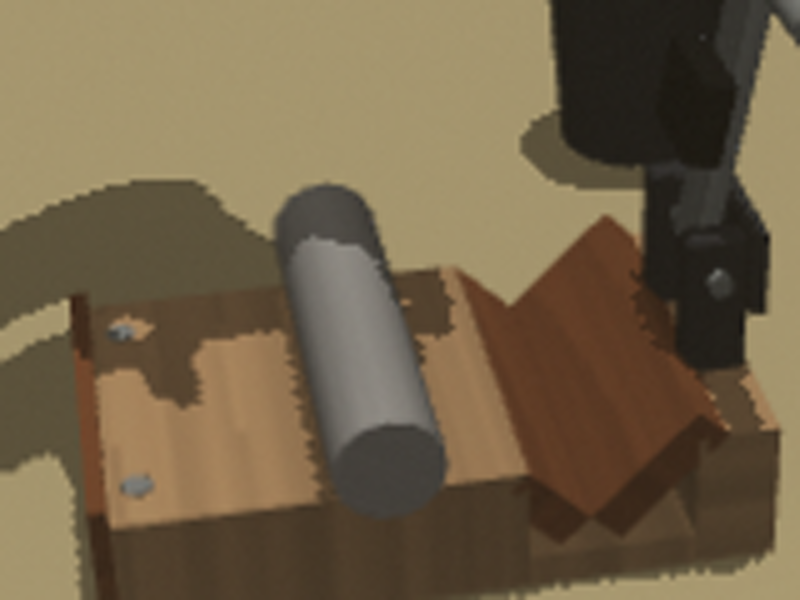

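View pics/t15.png

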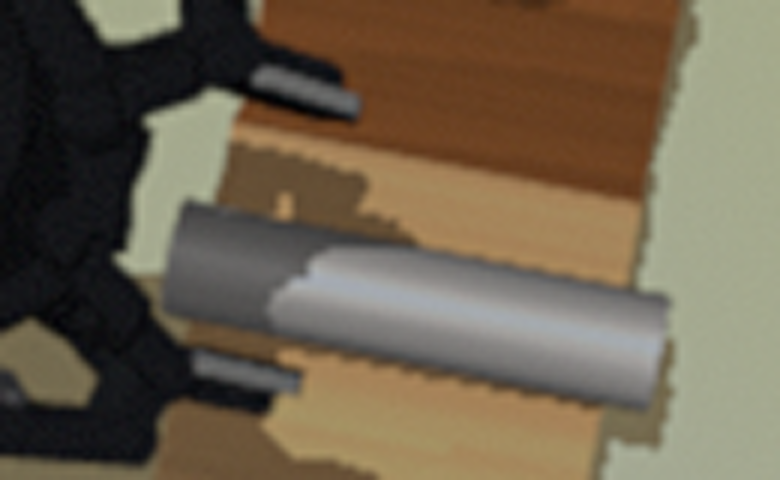

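```bash
python3 - <<'E'
from fk import *
T=bot.capture("top")
for x,y in((172,258),(660,352)):
    q=atz(T,((x+.5)/6-.5+230,(y+.5)/6-.5+240),.063);print(q,(J.T@(q-[p[0],p[1],.0505])).round(4))
Dn=down(-J[:,1]);P=W(-.117,0,.0)
for s in(1,-1):
    D=down(s*J[:,1]);print(s,delta(W(-.117,0,.1),D))
plan(W(-.117,-.002,.15),down(-J[:,1]),14)
E
```

```text
[0.50799985 0.10194702 0.063     ] [-0.0659  0.0715  0.0125]
[ 0.4768278  -0.04530446  0.063     ] [-0.0642 -0.079   0.0125]
1 (array([ 44.8,  19.2, -51.7]), array([-85.73, -32.53,  33.01]))
-1 (array([ 44.8,  19.2, -51.7]), array([85.48, 32.99, 32.51]))
0.6 -1.1 -3.7 6.11 2.36 2.32
0.7 -1.5 -3.5 6.11 2.36 2.32
0.8 -1.9 -3.3 6.11 2.36 2.32
0.8 -2.3 -3.0 6.11 2.36 2.32
0.9 -2.6 -2.7 6.11 2.36 2.32
0.9 -2.9 -2.4 6.11 2.36 2.32
0.8 -3.2 -2.0 6.11 2.36 2.32
0.8 -3.4 -1.6 6.11 2.36 2.32
0.7 -3.6 -1.2 6.11 2.36 2.32
0.6 -3.8 -0.8 6.11 2.36 2.32
0.4 -3.8 -0.4 6.11 2.36 2.32
0.3 -3.9 0.0 6.11 2.36 2.32
0.1 -3.9 0.5 6.11 2.36 2.32
-0.1 -3.8 0.9 6.11 2.36 2.32
```

```bash
python3 -m crank '1 -1 -4 6.1 2.4 2.3;1 -2 -3 6.1 2.4 2.3;1 -2 -3 6.1 2.4 2.3;1 -2 -3 6.1 2.4 2.3;1 -3 -3 6.1 2.4 2.3;1 -3 -2 6.1 2.4 2.3;1 -3 -2 6.1 2.4 2.3;1 -3 -2 6.1 2.4 2.3' 0; python3 -m crank '1 -4 -1 6.1 2.4 2.3;1 -4 -1 6.1 2.4 2.3;0 -4 0 6.1 2.4 2.3;0 -4 0 6.1 2.4 2.3;0 -4 0 6.1 2.4 2.3;0 -4 1 6.1 2.4 2.3;0 0 0 0 0 0'
python3 - <<'E'
from fk import *
print(bot.state()["q"].round(2),delta(W(-.117,-.002,-.0075),down(-J[:,1])))
E
```

```text
t: 15.25
position: [0.4651, 0.0428, 0.1963]
tcp_rot: [0.609, 1.408, -1.172]
force: [-0.0, 0.2, 0.3]
width: 0.0854
t: 15.95
position: [0.4404, 0.0396, 0.1988]
tcp_rot: [1.371, 1.106, -1.379]
force: [0.4, -0.1, 0.6]
width: 0.0852
[ 0.   -0.17  1.68  0.01  1.64  1.8 ] (array([155.8,   3. ,  -1.6]), array([-0.29, -0.18,  0.63]))
```

```bash
python3 -m crank '40 3 -2 0 0 0.6;40 0 0 0 0 0;40 0 0 0 0 0;22 0 0 0 0 0;0 0 0 0 0 0'
python3 - <<'E'
from fk import *
print(delta(W(-.117,-.002,-.0075),down(-J[:,1])),bot.state()["force"])
S=bot.capture("side");T=bot.capture("top");crop(T,"pics/t16.png",230,200,360,360,4)
crop(S,"pics/s16.png",190,150,350,310,4)
E
```

```text
t: 16.45
position: [0.4418, 0.042, 0.0535]
tcp_rot: [1.366, 1.105, -1.375]
force: [-0.9, 0.9, 0.1]
width: 0.0855
(array([10.5,  0.5,  0.6]), array([ 0.  , -0.01,  0.5 ])) [-0.90895346  0.89314484  0.12361423]
```

View pics/s16.png

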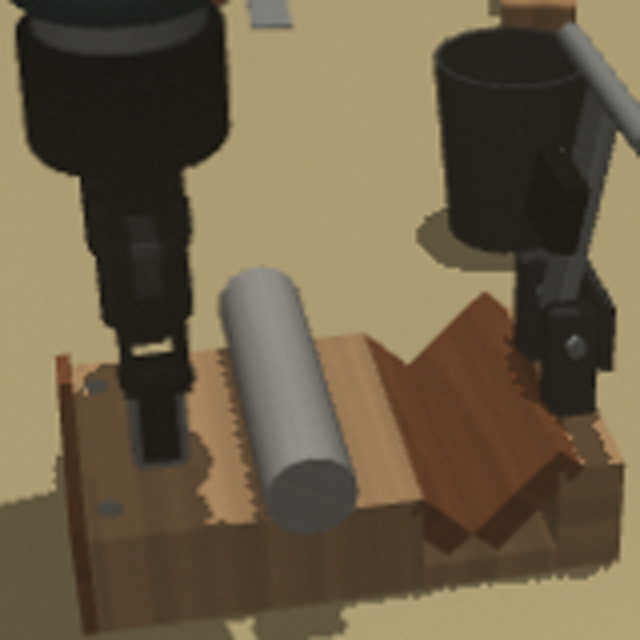

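View pics/t16.png

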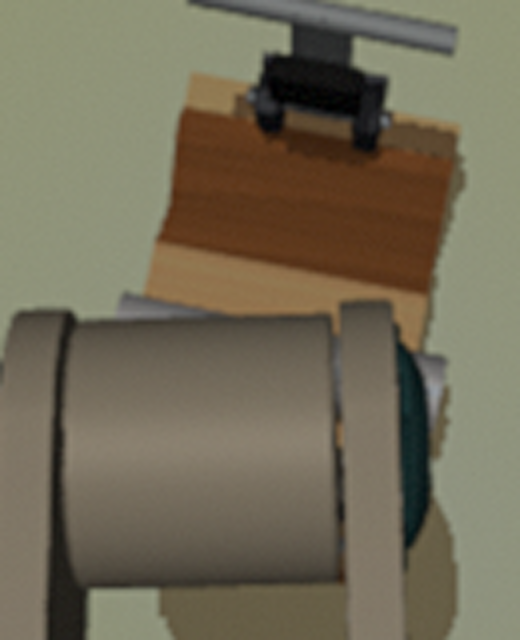

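```bash
python3 -m crank '6 0 0 0 0 0.4;4 0 0 0 0 0;1 0 0 0 0 0'; python3 -m crank '0 8 0 0 0 0;0 6 0 0 0 0;0 5 0 0 0 0;0 4 0 0 0 0;0 4 0 0 0 0;0 4 0 0 0 0'
python3 - <<'E'
from fk import *
pos,Rc,s=cur();print((J.T@(pos-[p[0],p[1],.0505])).round(4),s["force"])
S=bot.capture("side")
crop(S,"pics/s17.png",190,150,350,310,4)
E
```

```text
t: 16.85
position: [0.4449, 0.0419, 0.0471]
tcp_rot: [1.377, 1.091, -1.363]
force: [-0.1, 0.3, -0.8]
width: 0.0853
t: 17.45
position: [0.4754, 0.035, 0.0471]
tcp_rot: [1.377, 1.091, -1.364]
force: [-1.3, -0.3, -0.1]
width: 0.0855
[-0.0831 -0.0009 -0.0034] [-1.2948817  -0.33296212 -0.14356181]
```

View pics/s17.png

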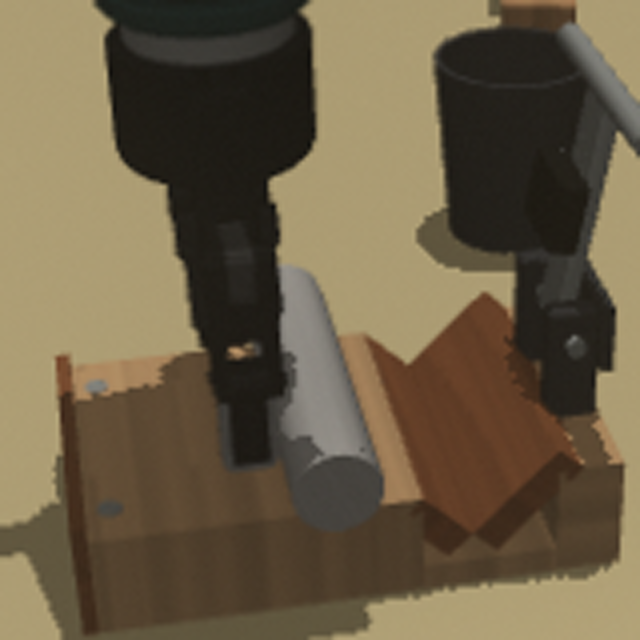

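```bash
python3 -m crank '0 4 0 0 0 0;0 4 0 0 0 0;0 4 0 0 0 0;0 4 0 0 0 0;0 4 0 0 0 0;0 4 0 0 0 0'
python3 - <<'E'
from fk import *
pos,Rc,s=cur();print((J.T@(pos-[p[0],p[1],.0505])).round(4),s["force"])
S=bot.capture("side")
crop(S,"pics/s18.png",190,150,350,310,4)
E
```

```text
t: 18.1
position: [0.4988, 0.0297, 0.0473]
tcp_rot: [1.377, 1.091, -1.364]
force: [-1.2, 0.4, 1.5]
width: 0.0854
[-0.0591 -0.001  -0.0032] [-1.17219575  0.43797064  1.50039514]
```

View pics/s18.png

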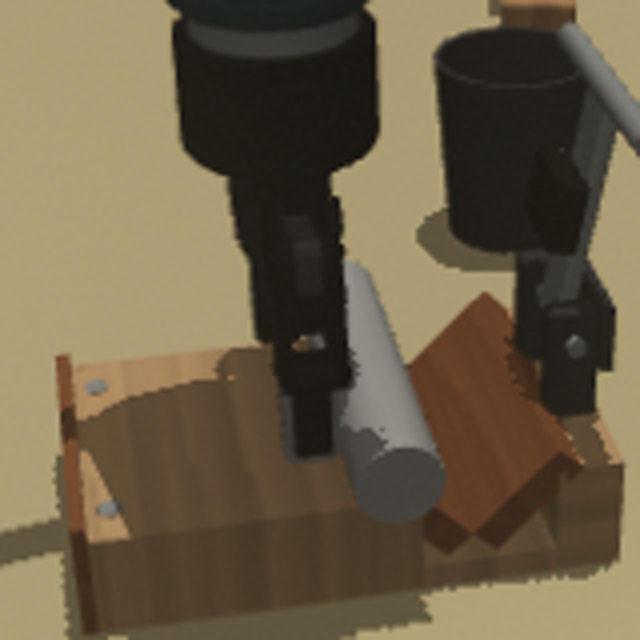

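```bash
python3 -m crank '0 4 0 0 0 0;0 4 0 0 0 0;0 4 0 0 0 0;0 3 0 0 0 0;0 0 0 0 0 0'
python3 - <<'E'
from fk import *
pos,Rc,s=cur();print((J.T@(pos-[p[0],p[1],.0505])).round(4),s["force"])
S=bot.capture("side")
crop(S,"pics/s19.png",190,150,350,310,4)
E
```

```text
t: 18.65
position: [0.5135, 0.0263, 0.0474]
tcp_rot: [1.377, 1.091, -1.364]
force: [-0.1, -0.5, 0.1]
width: 0.0857
[-0.0441 -0.0011 -0.0031] [-0.11417529 -0.51665636  0.1263958 ]
```

View pics/s19.png

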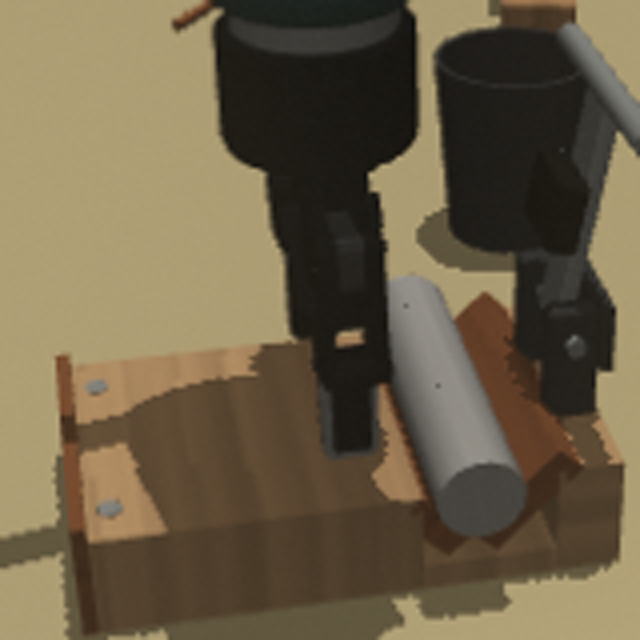

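```bash
python3 -m crank '-2 -10 0 0 0 0;-10 -15 0 0 0 0;-30 -10 0 0 0 0;-45 0 0 0 0 0;-45 0 0 0 0 0;-45 0 0 0 0 0;-45 0 0 0 0 0;0 0 0 0 0 0'
python3 - <<'E'
from fk import *
S=bot.capture("side");T=bot.capture("top");crop(T,"pics/t20.png",240,180,360,330,4)
crop(S,"pics/s20.png",190,150,350,310,4)
print(proj(S,[W(0,-.075,0),W(0,.075,0)]),proj(T,[W(0,-.075,0),W(0,.075,0)]))
plan(HD(1.85,.037)+[0,0,.09],down(J[:,0]),13)
E
```

```text
t: 19.5
position: [0.4783, 0.034, 0.2765]
tcp_rot: [1.383, 1.083, -1.353]
force: [0.7, -0.3, -0.2]
width: 0.0857
[[309.75157072 274.64900204]
 [290.83334004 226.88394763]] [[343.84042287 264.13691982]
 [264.96419357 248.30622001]]
-0.1 11.5 -3.0 -6.94 0.02 -0.05
-0.1 11.8 -1.6 -6.94 0.02 -0.05
-0.1 11.9 -0.2 -6.94 0.02 -0.05
-0.2 11.8 1.3 -6.94 0.02 -0.05
-0.2 11.6 2.7 -6.94 0.02 -0.05
-0.2 11.1 4.1 -6.94 0.02 -0.05
-0.2 10.6 5.4 -6.94 0.02 -0.05
-0.2 9.8 6.6 -6.94 0.02 -0.05
-0.2 9.0 7.8 -6.94 0.02 -0.05
-0.2 8.0 8.8 -6.94 0.02 -0.05
-0.2 6.9 9.7 -6.94 0.02 -0.05
-0.2 5.6 10.4 -6.94 0.02 -0.05
-0.2 4.3 11.0 -6.94 0.02 -0.05
```

View pics/s20.png

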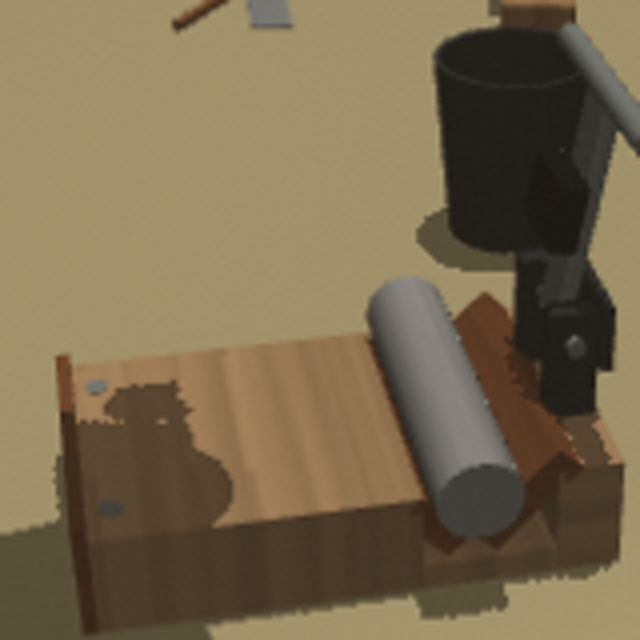

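View pics/t20.png

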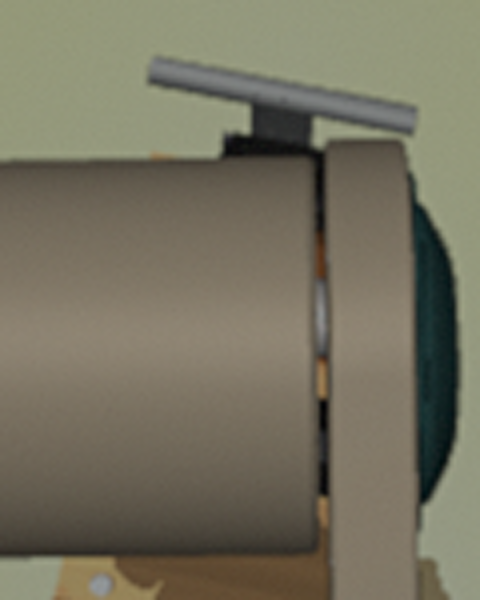

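```bash
python3 -m crank '0 11 -3 -7 0 0;0 12 -2 -7 0 0;0 12 0 -7 0 0;0 12 1 -7 0 0;0 12 3 -7 0 0;0 11 4 -7 0 0;0 11 5 -7 0 0;0 10 7 -7 0 0' 0.4; python3 -m crank '0 9 8 -7 0 0;0 8 9 -7 0 0;0 7 10 -7 0 0;0 6 10 -7 0 0;0 4 11 -6.3 0 0;0 0 0 0 0 0'
python3 - <<'E'
from fk import *
print(bot.state()["q"].round(2),delta(HD(1.85,.037),down(J[:,0])))
T=bot.capture("top");cv2.imwrite("pics/t21.png",T["img"][:,:,::-1])
S=bot.capture("side");cv2.imwrite("pics/s21.png",S["img"][:,:,::-1])
q=[((351+0)*1.0,185.)];print(proj(S,[HD(1.85,-.055),HD(1.85,.055)]),proj(T,[HD(1.85,-.055),HD(1.85,.055)]))
E
```

```text
t: 20.4
position: [0.5725, 0.0383, 0.2676]
tcp_rot: [0.636, 1.473, -0.631]
force: [-0.2, 0.4, -0.1]
width: 0.0515
t: 21.0
position: [0.6323, 0.0407, 0.2676]
tcp_rot: [0.171, 1.56, -0.168]
force: [-0.9, -0.3, -0.5]
width: 0.0511
[0.01 0.36 0.98 0.   1.8  0.22] (array([84.2, -2.1, -1.3]), array([ 0.18,  0.21, -0.13]))
[[352.52684013 186.89551992]
 [332.34158667 159.13658945]] [[343.48309852 210.34673398]
 [277.2606233  197.40610176]]
```

View pics/s21.png

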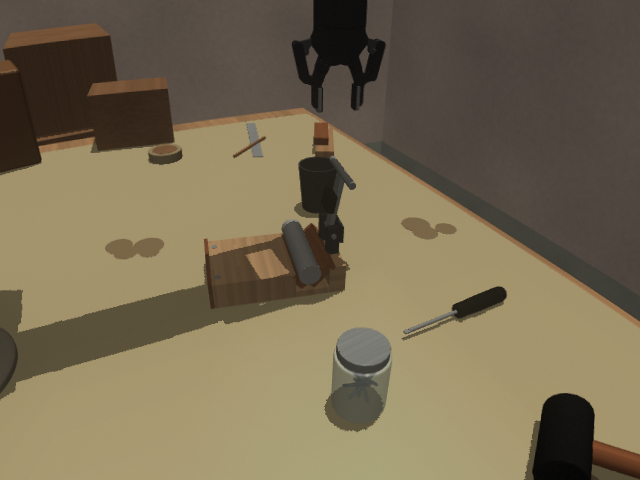

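View pics/t21.png

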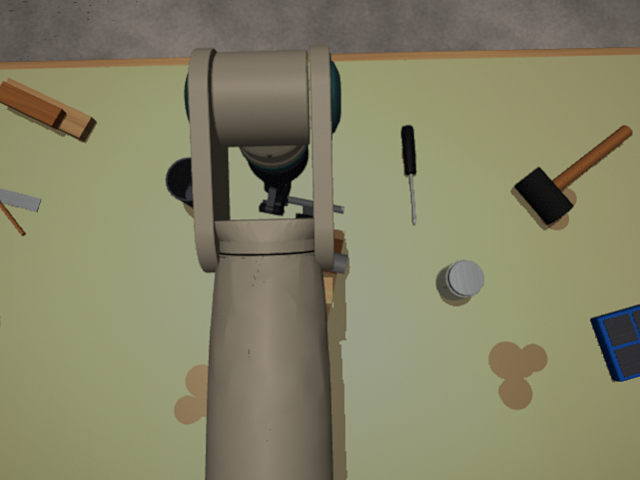

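```bash
python3 -m crank '32 -2 -1 0 0 0;32 0 0 0 0 0;32 0 0 0 0 0;0 0 0 0 0 0'; python3 -m crank '0 0 0 0 0 0;0 0 0 0 0 0;0 0 0 0 0 0;0 0 0 0 0 0' 1 40
python3 - <<'E'
from g import *
t=np.linspace(1.75,.0,16)
x=-100*np.cos(t);z=100*np.sin(t)
print(np.round(np.stack([-np.diff(z),np.diff(x)],1),1).tolist())
print(HD(1.85,.037),delta(HD(1.85,.037),down(J[:,0])))
E
```

```text
t: 21.5
position: [0.6288, 0.0391, 0.1685]
tcp_rot: [0.173, 1.566, -0.172]
force: [0.0, 0.1, -1.6]
width: 0.0514
t: 21.9
position: [0.6323, 0.0392, 0.1773]
tcp_rot: [0.173, 1.553, -0.168]
force: [-3.9, 0.7, 6.5]
width: 0.0103
[[-1.4, -11.6], [-0.0, -11.7], [1.3, -11.6], [2.6, -11.4], [4.0, -11.0], [5.2, -10.4], [6.4, -9.8], [7.5, -8.9], [8.5, -8.0], [9.3, -7.0], [10.1, -5.8], [10.7, -4.6], [11.2, -3.4], [11.5, -2.0], [11.6, -0.7]]
[0.63098619 0.03910708 0.18339859] (array([-6.1, -0.3, -1.2]), array([ 0.12,  0.62, -0.23]))
```

```bash
python3 -m crank '-1 0 -12 0 0 0;0 0 -12 0 0 0;1 0 -12 0 0 0;3 0 -11 0 0 0'; python3 -m crank '4 0 -11 0 0 0;5 0 -10 0 0 0;6 0 -10 0 0 0;8 0 -9 0 0 0';  python3 -m crank '8 0 -8 0 0 0;9 0 -7 0 0 0;10 0 -6 0 0 0;0 0 0 0 0 0'
python3 - <<'E'
from g import *
pos,Rc,s=cur();print((J.T@(pos-W(.05,0,.0345))).round(4))
S=bot.capture("side");crop(S,"pics/s22.png",190,100,380,310,3)
E
```

```text
t: 22.3
position: [0.5884, 0.0489, 0.1764]
tcp_rot: [0.173, 1.544, -0.168]
force: [1.8, -1.1, 8.1]
width: 0.0105
t: 22.7
position: [0.5488, 0.0577, 0.1511]
tcp_rot: [0.173, 1.548, -0.169]
force: [4.7, -1.1, 1.9]
width: 0.0102
t: 23.1
position: [0.5271, 0.0627, 0.1209]
tcp_rot: [0.173, 1.554, -0.168]
force: [1.1, 0.3, -2.1]
width: 0.01
[-0.0888  0.0374  0.0359]
```

View pics/s22.png

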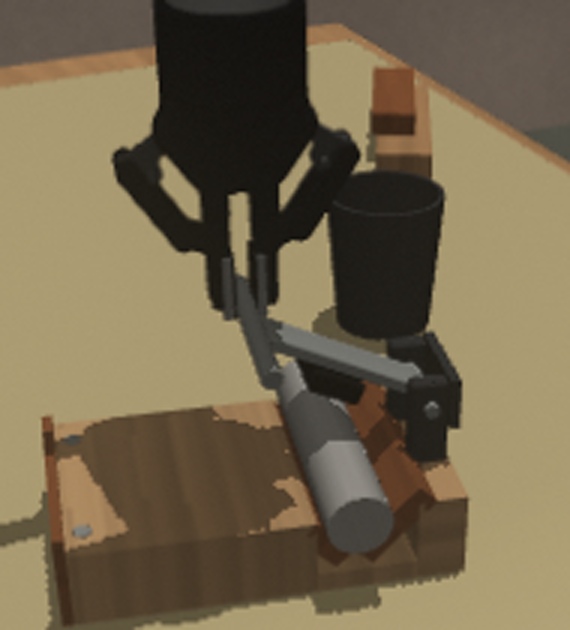

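```bash
python3 -m crank '11 0 -5 0 0 0;11 0 -3 0 0 0;11 0 -2 0 0 0;0 0 0 0 0 0'; python3 -m crank '4 0 0 0 0 0;4 0 0 0 0 0;0 0 0 0 0 0'
python3 - <<'E'
from g import *
pos,Rc,s=cur();print((J.T@(pos-W(.05,0,.0345))).round(4))
S=bot.capture("side");crop(S,"pics/s23.png",190,100,380,310,3)
E
```

```text
t: 23.55
position: [0.5178, 0.0647, 0.0864]
tcp_rot: [0.173, 1.555, -0.168]
force: [4.8, 1.0, -0.9]
width: 0.0101
t: 23.85
position: [0.5174, 0.0649, 0.0788]
tcp_rot: [0.173, 1.556, -0.168]
force: [2.7, 3.3, -0.9]
width: 0.0103
[-0.0987  0.0374 -0.0062]
```

View pics/s23.png

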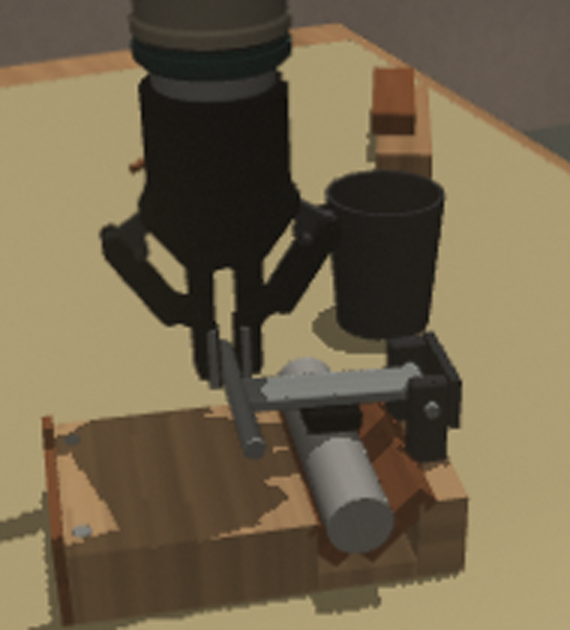

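```bash
python3 -m crank '2 0 0 0 0 0;2 0 0 0 0 0;0 0 0 0 0 0'; python3 -m crank '2 0 0 0 0 0;2 0 0 0 0 0;0 0 0 0 0 0'
```

```text
t: 24.2
position: [0.5173, 0.0649, 0.0752]
tcp_rot: [0.173, 1.556, -0.168]
force: [-0.5, 3.8, 0.6]
width: 0.0104
t: 24.5
position: [0.5174, 0.0649, 0.0738]
tcp_rot: [0.172, 1.556, -0.168]
force: [-11.7, 3.6, 19.7]
width: 0.0103
```

```bash
python3 -m crank '2 0 0 0 0 0;0 0 0 0 0 0;0 0 0 0 0 0'; python3 -m crank '0 0 0 0 0 0;0 0 0 0 0 0;0 0 0 0 0 0;0 0 0 0 0 0' 0.65
python3 - <<'E'
from g import *
S=bot.capture("side");crop(S,"pics/s24.png",190,100,380,310,3)
E
```

```text
t: 24.8
position: [0.5175, 0.0649, 0.0736]
tcp_rot: [0.172, 1.556, -0.168]
force: [-17.6, 2.4, 31.6]
width: 0.0101
t: 25.2
position: [0.5173, 0.0644, 0.0689]
tcp_rot: [0.172, 1.557, -0.169]
force: [0.2, -0.4, -0.2]
width: 0.03
```

View pics/s24.png

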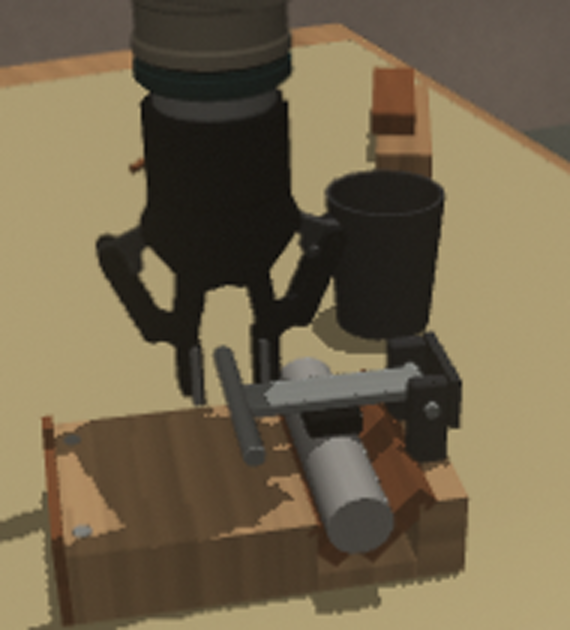

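```bash
python3 -m crank '-5 0 0 0 0 0;-15 0 0 0 0 0;-30 0 0 0 0 0;-40 0 0 0 0 0;-40 0 -30 0 0 0;-30 0 -40 0 0 0;0 0 -40 0 0 0;0 0 0 0 0 0'
python3 - <<'E'
from g import *
S=bot.capture("side");T=bot.capture("top")
crop(S,"pics/s25.png",190,150,350,310,4);crop(T,"pics/t25.png",240,180,360,330,4)
for a in(0.05,.1,.15):print(a,proj(S,[HD(a,-.055),HD(a,.055)]).round(1).tolist())
print(proj(S,[W(0,-.075,0)]),proj(T,[W(0,-.075,0),W(0,.075,0)]),cur()[0])
E
```

```text
t: 26.05
position: [0.4063, 0.0889, 0.2302]
tcp_rot: [0.172, 1.553, -0.167]
force: [-0.2, -0.3, -0.9]
width: 0.0297
0.05 [[275.0, 255.6], [264.4, 220.9]]
0.1 [[274.8, 252.8], [264.2, 218.3]]
0.15 [[274.8, 250.1], [264.1, 215.8]]
[[309.75157072 274.64900204]] [[343.84042287 264.13691982]
 [264.96419357 248.30622001]] [0.40869651 0.08824675 0.229299  ]
```

View pics/s25.png

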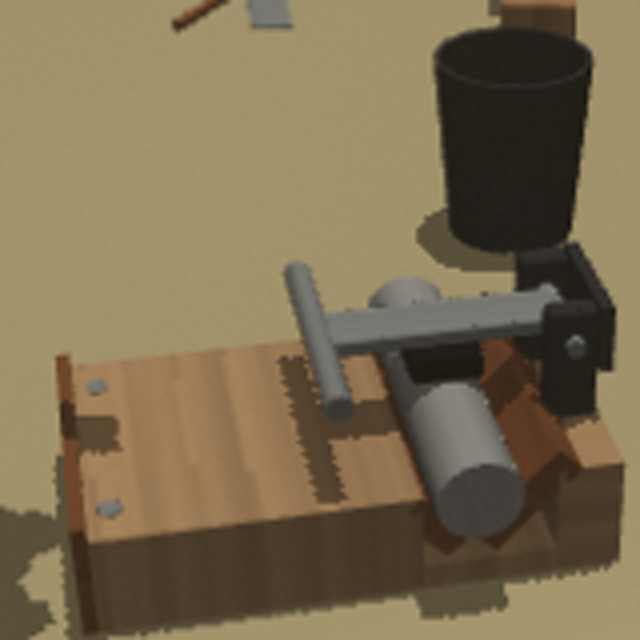

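View pics/t25.png

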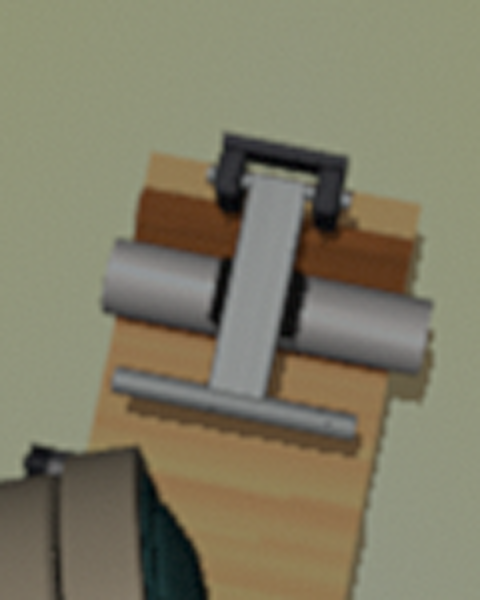

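```bash
python3 - <<'E'
from g import *
plan(HD(.1,.035)+[0,0,.04],down(J[:,0]),5);print(delta(HD(.1,.035)+[0,0,.04],down(J[:,0])))
E
```

```text
21.1 -0.4 21.8 0.03 0.11 -0.04
21.0 -0.4 21.8 0.03 0.11 -0.04
21.0 -0.4 21.8 0.03 0.11 -0.04
20.9 -0.4 21.9 0.03 0.11 -0.04
20.9 -0.3 21.9 0.03 0.11 -0.04
(array([105.4,  -2.2, 108.8]), array([ 0.17,  0.56, -0.21]))
```

```bash
python3 -m crank '5 0 36 0 0 0;20 -1 36 0 0.5 0;40 -1 36 0 0 0;40 0 0 0 0 0;15 0 0 0 0 0;0 0 0 0 0 0' 1; python3 -m crank '8 0 0 0 0 0;5 0 0 0 0 0;0 0 0 0 0 0'
python3 - <<'E'
from g import *
print(delta(HD(.1,.035),down(J[:,0])))
E
```

```text
t: 26.75
position: [0.5105, 0.0632, 0.1079]
tcp_rot: [0.173, 1.572, -0.17]
force: [-0.7, 0.7, 0.5]
width: -0.0
t: 27.05
position: [0.5118, 0.0639, 0.0992]
tcp_rot: [0.173, 1.564, -0.168]
force: [-0.3, -0.3, 0.3]
width: -0.0002
(array([14.2, -0.3,  3.9]), array([ 0.13, -0.01, -0.19]))
```

```bash
python3 -m crank '0 0 4 0 0 0;4 0 0 0 0 0;3 0 0 0 0 0;0 0 0 0 0 0'; python3 -m crank '2 0 0 0 0 0;0 0 0 0 0 0'
```

```text
t: 27.45
position: [0.5152, 0.0631, 0.0915]
tcp_rot: [0.173, 1.565, -0.168]
force: [-0.7, 0.1, -0.2]
width: 0.0001
t: 27.65
position: [0.5156, 0.0631, 0.0906]
tcp_rot: [0.173, 1.564, -0.168]
force: [-2.2, -0.6, 3.6]
width: -0.0
```

```bash
python3 -m crank '2 0 0 0 0 0;0 0 0 0 0 0'; python3 -m crank '1.5 0 0 0 0 0;0 0 0 0 0 0'
```

```text
t: 27.85
position: [0.5158, 0.0631, 0.0902]
tcp_rot: [0.173, 1.563, -0.168]
force: [-6.9, -1.3, 13.8]
width: -0.0002
t: 28.05
position: [0.5159, 0.0631, 0.0899]
tcp_rot: [0.173, 1.563, -0.168]
force: [-12.3, -1.3, 21.8]
width: 0.0001
```

```bash
python3 -m crank '-4 0 0 0 0 0;-10 0 0 0 0 0;-30 0 0 0 0 0;-40 0 0 0 0 0;-40 0 -30 0 0 0;-20 0 -40 0 0 0;0 0 -40 0 0 0;0 0 0 0 0 0'
python3 -m crank '0 0 0 0 0 0;0 0 0 0 0 0;0 0 0 0 0 0'
python3 - <<'E'
from g import *
S=bot.capture("side");T=bot.capture("top")
crop(S,"pics/s26.png",190,150,350,310,4);cv2.imwrite("pics/t26.png",T["img"][:,:,::-1])
E
```

```text
t: 28.85
position: [0.4055, 0.0871, 0.2318]
tcp_rot: [0.173, 1.563, -0.166]
force: [1.4, -0.2, 0.5]
width: -0.0002
t: 29.15
position: [0.4087, 0.0861, 0.2303]
tcp_rot: [0.173, 1.565, -0.169]
force: [0.3, 0.3, -0.4]
width: -0.0001
```

View pics/s26.png

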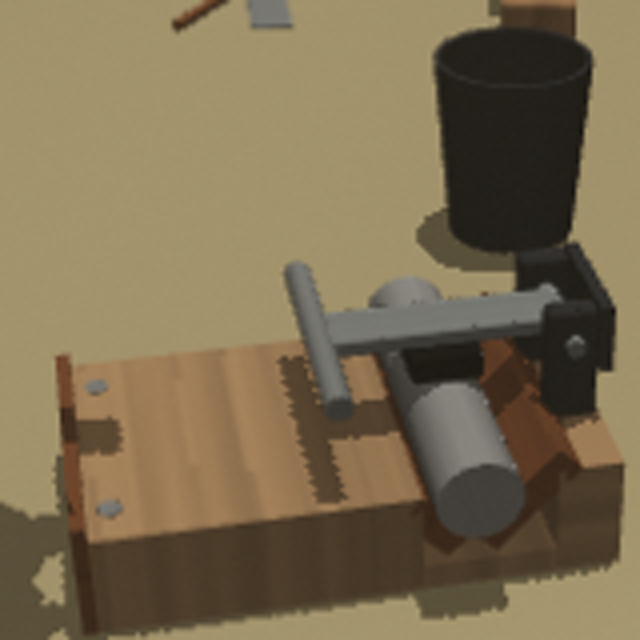

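View pics/t26.png

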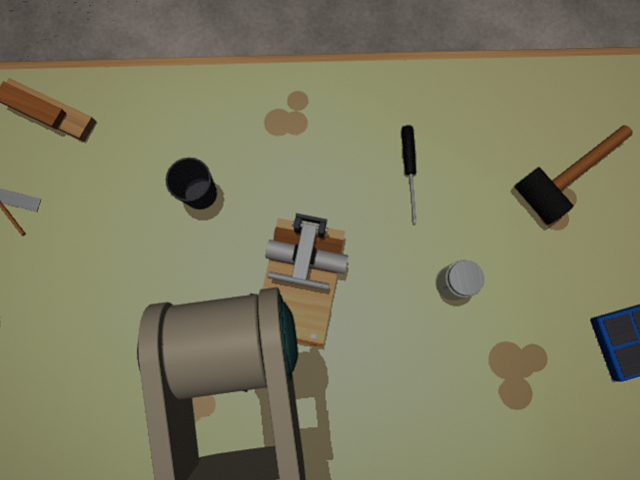

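The side crop shows the bar's end at (480, 500), the same as when it seated, and the handle's near end at (338, 408), with the pad on the bar. In the top picture the tin, jar and screwdriver are where they started, and the arm is clear of everything. I'm handing the job in.

```bash
python3 -c "
from plant import bot
print(bot.finish_job())"
```

```text
the job is handed in; nothing more can be done
None
```

The bar is seated in the vee with the clamp down on it, and I handed the job in at about 29 s of the 70 s allowed. No verdict was reported, so success rests on my own checks below.

**What I did:**
1. I pinched the T-handle and swung the clamp back to its stop.
2. I gripped the standing bar with the tool tilted and turned it level. I laid it on the deck about 65 mm from the vee, let go and backed off.
3. With the open fingers behind it, I rolled the bar over the deck's edge into the vee. It settled untouched with the clamp still open.
4. I swung the clamp down and pressed the handle to about 32 N vertically, then let go. I pressed the rod once more from above to about 22 N and backed away.

**Last checks, all from the pictures and wrist forces:**
- **Bar:** its visible end lies within about 1 px (roughly 2 mm) of where a centred, seated bar should be. It did not move while the clamp was closed.
- **Clamp open:** it read about 1.85 at the stop.
- **Clamp closed:** it reads about 0.11, give or take 0.02, against the 0.15 limit.
- **Pad force:** I could not read this directly. The handle gave under 1 mm as the downward force rose from 4 to 22 N, so I take the pad to be bearing firmly.
- **Bystanders:** the jar, tin and screwdriver look unmoved.
- **Robot:** it stands clear of everything, and its force reads near zero.

**Not as planned:**
- The wrist force reached about 59 N while I was opening the clamp, because the arc I commanded was slightly off. That is under the 120 N limit.
- While pushing the bar, the tool stood about 4 mm higher than I had commanded, but the push still worked.

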